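# Load the full bead tubes onto the roller mixer

## Task

The capped tubes standing in the white rack look alike, but some are full of beads (heavy) and some are empty (light): lift each by its cap to feel which it is, and leave the empty ones standing in the rack. Take each full tube by the cap to the blue V-rest, lay it in the groove with its foot towards the yellow stop, let go and take it again by its side, then lay it level in a valley between two rollers of the mixer, along the rollers and about midway along them, one tube to a valley, never holding a tube by its cap while laying it there. When all the full tubes are on the rollers and let go, push the mixer's green switch lever over to on; leave the V-rest standing.

Things in the scene. Friction and masses are not known exactly. Their poses are not given: they have to be found in the camera images.
- mixer: fixed white roller mixer; origin: centre of its underside, on the bench; x along the rollers, y across, z up. Five rollers along x at y = -112, -56, 0, 56, 112 mm, axes 62 mm high: 10 mm shafts, each with two black sleeves of 40 mm diameter at x = -62 to -36 and 36 to 62 mm. Grey end plates at x = +-100 mm, 68 mm high. Control box, 60 mm high, at x = -168 to -106 mm, y = +-80 mm
- mixer_valley (a point): point in one of the mixer's four valleys, midway along it (mixer x = 0, y = 28 mm), 85 mm above the bench: here the middle of a tube lying there comes to rest (up to 3 mm higher if the cap's corners ride on a sleeve). The others are at mixer y = -84, -28 and 84 mm, 56 mm apart. At x = -36 to 36 mm only the thin shafts are beside the tube, so fingers fit.
- switch (a joint): toggle lever on top of the mixer's control box: 0 rad = off, leaning to the mixer's -x; 1.0 rad = on, leaning to its +x (towards the rollers). It stays where it is left; about 1.5 N at its ball moves it. Pivot at mixer x = -137 mm, y = 0, 82 mm high.
- switch_tip (a point): centre of the 26 mm green ball on the lever, about 126 mm above the bench when off or on; it travels 48 mm along the mixer's +x from off to on, rising 6 mm on the way
- rack: fixed white rack, 44 x 276 x 66 mm high, two feet 100 mm long along x at its ends. Origin: centre of its underside. Six cells in a row along its y, 46 mm apart (-115 to 115 mm), each 36 x 36 mm, floor 4 mm above the bench. A standing tube has its middle 89 mm and its cap top 174 mm above the bench. Caps are close along y: grip with the fingers closing along the rack's x.
- vrest: loose blue V-rest, 0.9 kg: base 150 x 110 x 12 mm, origin: centre of its underside. A V-groove climbs at 45 degrees to the body's +x. The axis of a tube lying in it starts at (-55, 0, 50) mm (foot, at the yellow stop) and runs along (0.707, 0, 0.707), cap high. Two V jaws at 10-28 and 100-118 mm from the foot, 30 mm to each side; the stop reaches 8 mm above the axis.
- vrest_mid (a point): where the middle of a tube fully down in the V-rest lies, 85 mm from the stop along the tube's axis. Between the jaws, 28 to 100 mm from the foot, the tube is free all round (the spine is 32 mm below the axis), so fingers fit there. The cap (132 to 170 mm from the foot) projects freely beyond the upper jaw. The yellow stop is a plate 36 mm wide and 8 mm thick.
- tube_1: capped tube (may be absent): aluminium cylinder, 32 mm diameter, red hexagonal cap; 170 mm long in all, the cap the last 38 mm, 32 mm across flats, two flats facing +-x. Origin: centre of the foot; z runs along the axis to the cap. All look alike: a full one weighs 0.34 to 0.46 kg, an empty one 0.07 to 0.11 kg; only lifting tells which.
- tube_1_mid (a point): middle of tube_1, on its axis 85 mm from the foot
- tube_2: capped tube (may be absent): aluminium cylinder, 32 mm diameter, red hexagonal cap; 170 mm long in all, the cap the last 38 mm, 32 mm across flats, two flats facing +-x. Origin: centre of the foot; z runs along the axis to the cap. All look alike: a full one weighs 0.34 to 0.46 kg, an empty one 0.07 to 0.11 kg; only lifting tells which.
- tube_2_mid (a point): middle of tube_2, on its axis 85 mm from the foot
- tube_3: capped tube (may be absent): aluminium cylinder, 32 mm diameter, red hexagonal cap; 170 mm long in all, the cap the last 38 mm, 32 mm across flats, two flats facing +-x. Origin: centre of the foot; z runs along the axis to the cap. All look alike: a full one weighs 0.34 to 0.46 kg, an empty one 0.07 to 0.11 kg; only lifting tells which.
- tube_3_mid (a point): middle of tube_3, on its axis 85 mm from the foot
- tube_4: capped tube (may be absent): aluminium cylinder, 32 mm diameter, red hexagonal cap; 170 mm long in all, the cap the last 38 mm, 32 mm across flats, two flats facing +-x. Origin: centre of the foot; z runs along the axis to the cap. All look alike: a full one weighs 0.34 to 0.46 kg, an empty one 0.07 to 0.11 kg; only lifting tells which.
- tube_4_mid (a point): middle of tube_4, on its axis 85 mm from the foot
- tube_5: capped tube (may be absent): aluminium cylinder, 32 mm diameter, red hexagonal cap; 170 mm long in all, the cap the last 38 mm, 32 mm across flats, two flats facing +-x. Origin: centre of the foot; z runs along the axis to the cap. All look alike: a full one weighs 0.34 to 0.46 kg, an empty one 0.07 to 0.11 kg; only lifting tells which.
- tube_5_mid (a point): middle of tube_5, on its axis 85 mm from the foot
- tube_6: capped tube (may be absent): aluminium cylinder, 32 mm diameter, red hexagonal cap; 170 mm long in all, the cap the last 38 mm, 32 mm across flats, two flats facing +-x. Origin: centre of the foot; z runs along the axis to the cap. All look alike: a full one weighs 0.34 to 0.46 kg, an empty one 0.07 to 0.11 kg; only lifting tells which.
- tube_6_mid (a point): middle of tube_6, on its axis 85 mm from the foot
Mind the look-alikes: they are no part of the job. What is shaped like the tube_5 but purple is not meant. What is shaped like the tube_2 but turquoise is not meant.

How it is judged (in metres and radians):
On the way, in this order (a step that is already met when the one before it is completed fails the run):
1. a tube lies in the V-rest, foot towards the stop and cap at the high end, and is let go (((distance between tube_1_mid and vrest_mid below 0.018 m and x of tube_1 in the frame of vrest between -0.075 and -0.03 m and y of tube_1 in the frame of vrest between -0.015 and 0.015 m and contact force between the fingers and tube_1 below 0.1 N and linear speed of tube_1 below 0.03 m/s) or (distance between tube_2_mid and vrest_mid below 0.018 m and x of tube_2 in the frame of vrest between -0.075 and -0.03 m and y of tube_2 in the frame of vrest between -0.015 and 0.015 m and contact force between the fingers and tube_2 below 0.1 N and linear speed of tube_2 below 0.03 m/s) or (distance between tube_3_mid and vrest_mid below 0.018 m and x of tube_3 in the frame of vrest between -0.075 and -0.03 m and y of tube_3 in the frame of vrest between -0.015 and 0.015 m and contact force between the fingers and tube_3 below 0.1 N and linear speed of tube_3 below 0.03 m/s) or (distance between tube_4_mid and vrest_mid below 0.018 m and x of tube_4 in the frame of vrest between -0.075 and -0.03 m and y of tube_4 in the frame of vrest between -0.015 and 0.015 m and contact force between the fingers and tube_4 below 0.1 N and linear speed of tube_4 below 0.03 m/s) or (distance between tube_5_mid and vrest_mid below 0.018 m and x of tube_5 in the frame of vrest between -0.075 and -0.03 m and y of tube_5 in the frame of vrest between -0.015 and 0.015 m and contact force between the fingers and tube_5 below 0.1 N and linear speed of tube_5 below 0.03 m/s) or (distance between tube_6_mid and vrest_mid below 0.018 m and x of tube_6 in the frame of vrest between -0.075 and -0.03 m and y of tube_6 in the frame of vrest between -0.015 and 0.015 m and contact force between the fingers and tube_6 below 0.1 N and linear speed of tube_6 below 0.03 m/s))), for 0.2 s.
2. every full tube lies in a roller valley and every tube standing in the rack is an empty one, all let go, while the switch is still off (((x of tube_1_mid in the frame of mixer between -0.025 and 0.025 m and y of tube_1_mid in the frame of mixer between -0.1 and 0.1 m and z of tube_1_mid in the frame of mixer between 0.077 and 0.093 m and angle between the z axis of tube_1 and the x axis of mixer, either way round below 0.12 rad and linear speed of tube_1 below 0.03 m/s and contact force between the fingers and tube_1 below 0.1 N and contact force between tube_1 and mixer above 2.8 N) or (x of tube_1 in the frame of rack between -0.02 and 0.02 m and y of tube_1 in the frame of rack between -0.14 and 0.14 m and height (world z) of tube_1 below 0.011 m and angle between tube_1's own z axis and vertical below 0.25 rad and linear speed of tube_1 below 0.03 m/s and contact force between the fingers and tube_1 below 0.1 N and contact force between tube_1 and rack below 2.8 N)) and ((x of tube_2_mid in the frame of mixer between -0.025 and 0.025 m and y of tube_2_mid in the frame of mixer between -0.1 and 0.1 m and z of tube_2_mid in the frame of mixer between 0.077 and 0.093 m and angle between the z axis of tube_2 and the x axis of mixer, either way round below 0.12 rad and linear speed of tube_2 below 0.03 m/s and contact force between the fingers and tube_2 below 0.1 N and contact force between tube_2 and mixer above 2.8 N) or (x of tube_2 in the frame of rack between -0.02 and 0.02 m and y of tube_2 in the frame of rack between -0.14 and 0.14 m and height (world z) of tube_2 below 0.011 m and angle between tube_2's own z axis and vertical below 0.25 rad and linear speed of tube_2 below 0.03 m/s and contact force between the fingers and tube_2 below 0.1 N and contact force between tube_2 and rack below 2.8 N)) and ((x of tube_3_mid in the frame of mixer between -0.025 and 0.025 m and y of tube_3_mid in the frame of mixer between -0.1 and 0.1 m and z of tube_3_mid in the frame of mixer between 0.077 and 0.093 m and angle between the z axis of tube_3 and the x axis of mixer, either way round below 0.12 rad and linear speed of tube_3 below 0.03 m/s and contact force between the fingers and tube_3 below 0.1 N and contact force between tube_3 and mixer above 2.8 N) or (x of tube_3 in the frame of rack between -0.02 and 0.02 m and y of tube_3 in the frame of rack between -0.14 and 0.14 m and height (world z) of tube_3 below 0.011 m and angle between tube_3's own z axis and vertical below 0.25 rad and linear speed of tube_3 below 0.03 m/s and contact force between the fingers and tube_3 below 0.1 N and contact force between tube_3 and rack below 2.8 N)) and ((x of tube_4_mid in the frame of mixer between -0.025 and 0.025 m and y of tube_4_mid in the frame of mixer between -0.1 and 0.1 m and z of tube_4_mid in the frame of mixer between 0.077 and 0.093 m and angle between the z axis of tube_4 and the x axis of mixer, either way round below 0.12 rad and linear speed of tube_4 below 0.03 m/s and contact force between the fingers and tube_4 below 0.1 N and contact force between tube_4 and mixer above 2.8 N) or (x of tube_4 in the frame of rack between -0.02 and 0.02 m and y of tube_4 in the frame of rack between -0.14 and 0.14 m and height (world z) of tube_4 below 0.011 m and angle between tube_4's own z axis and vertical below 0.25 rad and linear speed of tube_4 below 0.03 m/s and contact force between the fingers and tube_4 below 0.1 N and contact force between tube_4 and rack below 2.8 N)) and ((x of tube_5_mid in the frame of mixer between -0.025 and 0.025 m and y of tube_5_mid in the frame of mixer between -0.1 and 0.1 m and z of tube_5_mid in the frame of mixer between 0.077 and 0.093 m and angle between the z axis of tube_5 and the x axis of mixer, either way round below 0.12 rad and linear speed of tube_5 below 0.03 m/s and contact force between the fingers and tube_5 below 0.1 N and contact force between tube_5 and mixer above 2.8 N) or (x of tube_5 in the frame of rack between -0.02 and 0.02 m and y of tube_5 in the frame of rack between -0.14 and 0.14 m and height (world z) of tube_5 below 0.011 m and angle between tube_5's own z axis and vertical below 0.25 rad and linear speed of tube_5 below 0.03 m/s and contact force between the fingers and tube_5 below 0.1 N and contact force between tube_5 and rack below 2.8 N)) and ((x of tube_6_mid in the frame of mixer between -0.025 and 0.025 m and y of tube_6_mid in the frame of mixer between -0.1 and 0.1 m and z of tube_6_mid in the frame of mixer between 0.077 and 0.093 m and angle between the z axis of tube_6 and the x axis of mixer, either way round below 0.12 rad and linear speed of tube_6 below 0.03 m/s and contact force between the fingers and tube_6 below 0.1 N and contact force between tube_6 and mixer above 2.8 N) or (x of tube_6 in the frame of rack between -0.02 and 0.02 m and y of tube_6 in the frame of rack between -0.14 and 0.14 m and height (world z) of tube_6 below 0.011 m and angle between tube_6's own z axis and vertical below 0.25 rad and linear speed of tube_6 below 0.03 m/s and contact force between the fingers and tube_6 below 0.1 N and contact force between tube_6 and rack below 2.8 N)) and value of joint switch below 0.3 rad), for 0.2 s.
3. the switch lever is pushed over to on (value of joint switch above 0.75 rad), for 0.2 s.
At the end, for the whole second after the job is handed in: Full tubes lie let go in roller valleys (within 25 mm of midway along, 0.12 rad of the rollers, axis 77-93 mm high); empties stand on the rack's cell floors (tilt < 0.25 rad); switch past 0.75 rad; V-rest upright (< 0.3 rad); all at rest (((x of tube_1_mid in the frame of mixer between -0.025 and 0.025 m and y of tube_1_mid in the frame of mixer between -0.1 and 0.1 m and z of tube_1_mid in the frame of mixer between 0.077 and 0.093 m and angle between the z axis of tube_1 and the x axis of mixer, either way round below 0.12 rad and linear speed of tube_1 below 0.03 m/s and contact force between the fingers and tube_1 below 0.1 N and contact force between tube_1 and mixer above 2.8 N) or (x of tube_1 in the frame of rack between -0.02 and 0.02 m and y of tube_1 in the frame of rack between -0.14 and 0.14 m and height (world z) of tube_1 below 0.011 m and angle between tube_1's own z axis and vertical below 0.25 rad and linear speed of tube_1 below 0.03 m/s and contact force between the fingers and tube_1 below 0.1 N and contact force between tube_1 and rack below 2.8 N)) and ((x of tube_2_mid in the frame of mixer between -0.025 and 0.025 m and y of tube_2_mid in the frame of mixer between -0.1 and 0.1 m and z of tube_2_mid in the frame of mixer between 0.077 and 0.093 m and angle between the z axis of tube_2 and the x axis of mixer, either way round below 0.12 rad and linear speed of tube_2 below 0.03 m/s and contact force between the fingers and tube_2 below 0.1 N and contact force between tube_2 and mixer above 2.8 N) or (x of tube_2 in the frame of rack between -0.02 and 0.02 m and y of tube_2 in the frame of rack between -0.14 and 0.14 m and height (world z) of tube_2 below 0.011 m and angle between tube_2's own z axis and vertical below 0.25 rad and linear speed of tube_2 below 0.03 m/s and contact force between the fingers and tube_2 below 0.1 N and contact force between tube_2 and rack below 2.8 N)) and ((x of tube_3_mid in the frame of mixer between -0.025 and 0.025 m and y of tube_3_mid in the frame of mixer between -0.1 and 0.1 m and z of tube_3_mid in the frame of mixer between 0.077 and 0.093 m and angle between the z axis of tube_3 and the x axis of mixer, either way round below 0.12 rad and linear speed of tube_3 below 0.03 m/s and contact force between the fingers and tube_3 below 0.1 N and contact force between tube_3 and mixer above 2.8 N) or (x of tube_3 in the frame of rack between -0.02 and 0.02 m and y of tube_3 in the frame of rack between -0.14 and 0.14 m and height (world z) of tube_3 below 0.011 m and angle between tube_3's own z axis and vertical below 0.25 rad and linear speed of tube_3 below 0.03 m/s and contact force between the fingers and tube_3 below 0.1 N and contact force between tube_3 and rack below 2.8 N)) and ((x of tube_4_mid in the frame of mixer between -0.025 and 0.025 m and y of tube_4_mid in the frame of mixer between -0.1 and 0.1 m and z of tube_4_mid in the frame of mixer between 0.077 and 0.093 m and angle between the z axis of tube_4 and the x axis of mixer, either way round below 0.12 rad and linear speed of tube_4 below 0.03 m/s and contact force between the fingers and tube_4 below 0.1 N and contact force between tube_4 and mixer above 2.8 N) or (x of tube_4 in the frame of rack between -0.02 and 0.02 m and y of tube_4 in the frame of rack between -0.14 and 0.14 m and height (world z) of tube_4 below 0.011 m and angle between tube_4's own z axis and vertical below 0.25 rad and linear speed of tube_4 below 0.03 m/s and contact force between the fingers and tube_4 below 0.1 N and contact force between tube_4 and rack below 2.8 N)) and ((x of tube_5_mid in the frame of mixer between -0.025 and 0.025 m and y of tube_5_mid in the frame of mixer between -0.1 and 0.1 m and z of tube_5_mid in the frame of mixer between 0.077 and 0.093 m and angle between the z axis of tube_5 and the x axis of mixer, either way round below 0.12 rad and linear speed of tube_5 below 0.03 m/s and contact force between the fingers and tube_5 below 0.1 N and contact force between tube_5 and mixer above 2.8 N) or (x of tube_5 in the frame of rack between -0.02 and 0.02 m and y of tube_5 in the frame of rack between -0.14 and 0.14 m and height (world z) of tube_5 below 0.011 m and angle between tube_5's own z axis and vertical below 0.25 rad and linear speed of tube_5 below 0.03 m/s and contact force between the fingers and tube_5 below 0.1 N and contact force between tube_5 and rack below 2.8 N)) and ((x of tube_6_mid in the frame of mixer between -0.025 and 0.025 m and y of tube_6_mid in the frame of mixer between -0.1 and 0.1 m and z of tube_6_mid in the frame of mixer between 0.077 and 0.093 m and angle between the z axis of tube_6 and the x axis of mixer, either way round below 0.12 rad and linear speed of tube_6 below 0.03 m/s and contact force between the fingers and tube_6 below 0.1 N and contact force between tube_6 and mixer above 2.8 N) or (x of tube_6 in the frame of rack between -0.02 and 0.02 m and y of tube_6 in the frame of rack between -0.14 and 0.14 m and height (world z) of tube_6 below 0.011 m and angle between tube_6's own z axis and vertical below 0.25 rad and linear speed of tube_6 below 0.03 m/s and contact force between the fingers and tube_6 below 0.1 N and contact force between tube_6 and rack below 2.8 N)) and value of joint switch above 0.75 rad and angle between vrest's own z axis and vertical below 0.3 rad); the robot touches nothing.
It fails at once if a tube is held by its cap (between the fingers is the cap end, more than 132 mm from the foot) while it is laid flat on the rollers ((contact force between the fingers and tube_1 above 2 N and z of the grasp point in the frame of tube_1 above 0.132 m and angle between tube_1's own z axis and vertical above 1.25 rad and horizontal distance between tube_1_mid and mixer below 0.12 m and z of tube_1_mid in the frame of mixer below 0.1 m) or (contact force between the fingers and tube_2 above 2 N and z of the grasp point in the frame of tube_2 above 0.132 m and angle between tube_2's own z axis and vertical above 1.25 rad and horizontal distance between tube_2_mid and mixer below 0.12 m and z of tube_2_mid in the frame of mixer below 0.1 m) or (contact force between the fingers and tube_3 above 2 N and z of the grasp point in the frame of tube_3 above 0.132 m and angle between tube_3's own z axis and vertical above 1.25 rad and horizontal distance between tube_3_mid and mixer below 0.12 m and z of tube_3_mid in the frame of mixer below 0.1 m) or (contact force between the fingers and tube_4 above 2 N and z of the grasp point in the frame of tube_4 above 0.132 m and angle between tube_4's own z axis and vertical above 1.25 rad and horizontal distance between tube_4_mid and mixer below 0.12 m and z of tube_4_mid in the frame of mixer below 0.1 m) or (contact force between the fingers and tube_5 above 2 N and z of the grasp point in the frame of tube_5 above 0.132 m and angle between tube_5's own z axis and vertical above 1.25 rad and horizontal distance between tube_5_mid and mixer below 0.12 m and z of tube_5_mid in the frame of mixer below 0.1 m) or (contact force between the fingers and tube_6 above 2 N and z of the grasp point in the frame of tube_6 above 0.132 m and angle between tube_6's own z axis and vertical above 1.25 rad and horizontal distance between tube_6_mid and mixer below 0.12 m and z of tube_6_mid in the frame of mixer below 0.1 m)).
Of tube_1, tube_2, tube_3, tube_4, tube_5, tube_6 only 4 to 6 are there at a start; the rules pass over those that are not, and their reading is None.
At some moment in a run one of vrest may be knocked a few centimetres aside while the robot is not near it.
Once in a run the grip may slacken for a moment while it holds something.
It also fails if it takes over 210 s, if anything falls off the work surface, if the arm or the gripper's body presses on something with over 40 N, if the wrist force passes 120 N, or if a joint passes its speed limit or range.

## Robot

A 7-joint arm with a two-finger parallel gripper is mounted at the origin on the work surface. World frame = base frame: x ahead of the robot, y to its left, z up, the work surface at z = 0. Lengths are in m, angles in degrees, forces in N, time in s.
With the tool pointing down it reaches from about 0.425 to 0.825 m from the base axis. Payload 3.6 kg.
Tool frame: the origin (TCP) lies on the centre line of the jaws, within the pads' length; the fingertips stand 22 mm ahead of it and the grasp point (between the pads) lies 3 mm ahead of it; z points along the fingers, y is the line along which they close (so a half turn about z gives the same grasp; the last joint's range is limited). The gripper opens to 85 mm and grips with 20 to 120 N. Pads are 22 mm wide; open, the fingers measure 114 mm over their backs; the gripper's body (76 mm by 85 mm) begins 54 mm behind the grasp point. The pads swing forward as they close: fully open they stand 13 mm farther back than shut.
Start: joints at [62.023, 35.231, -0.722, 81.555, 0.464, 63.22, -2.315], TCP at [0.29, -0.582, 0.253] pointing down, gripper open.
Joint ranges: [-178.69, 178.69], [-17.37, 117.87], [-77.05, 75.6], [15.02, 138.74], [-78.02, 258.01], [0.78, 113.62], [-162.83, 162.83]. Speed limits (degrees/s): [159.86, 159.86, 180, 180, 180, 180, 180].

## Interface

Orientations are given as a 3x3 rotation matrix whose columns are the frame's x, y, z axes.
In Python, from cell import manip gives the robot as it stands.
- The arm moves only by the shell command python3 -m handwheel 'ROWS' [FORCE]. ROWS is a JSON object of lists of equal length, an entry for each row: "slide": the shift along the world's x, y, z in mm, a list of three; "rotation": the turn, a rotation vector about the world's x, y, z in degrees, a list of three; "jaw": the gripper's target within -1 to 1 (fully open at 1, half-way at 0, shut at -1). In form: {"slide": [[dx, dy, dz], ...], "rotation": [[wx, wy, wz], ...], "jaw": [jaw, ...]}. A call has 1 to 20 rows; each row shifts and turns the commanded pose from where the row before left it; what a row does not reach is not made up. A row lasts 1/12 s, in which the tool goes at most 41.7 mm and 7.16 degrees, less where a joint would pass 70% of its speed; a pose out of reach is approached as far as the arm can. A call is refused whole if a number of a shift passes 41.7 or a number of a turn 7.16, either way. A call with a gripper value outside its range is refused whole. The fingers move at their own pace and stop on an object; FORCE is the grip in N (left out, the last holds). Time passes only in rows, so rows that do not move let the fingers close. It gives the time, the measured TCP pose, the force, the opening and the grip force at its end, in the units of the state.
- manip.sense(): the state, without advancing time (a new reading comes with each control period).
- manip.camera(name): name is "scene" or "top" or "wrist"; returns (picture, depth): 400x640x3 uint8, red, green, blue; 400x640 float32, m along the optical axis (not along the pixel's ray), 0 where there is no reading.
- manip.camera_model(name): a dict with "vertical_fov" (degrees; the focal length in pixels is half the picture's height over the tangent of half this angle, whatever the lens; pixels are square), "cx", "cy" (the principal point, pixels), "origin" and "rotation" of the camera in the world. Camera axes: x right, y down, z forward; pixel columns grow to the right and rows downward; lengths in m; the calibration is good to about 2 mm. The wrist camera is an equidistant fisheye: a pixel r from the principal point sees the ray r / f radians off the axis. A picture is of the moment at which its call begins: read the wrist's pose just before it. camera_model takes no time and is no camera call; for the wrist camera it gives the pose at the moment of the call.
- manip.close_job(): hands the job in; it is judged then, once.
The state is a dict: "time_s": time; "qpos": joint angles; "qvel": joint speeds; "effort": joint torques, N m; "position": TCP position; "orientation": TCP orientation; "wrist_force": force on the tool from outside, world axes, zero at the start; "torque": the same for the moment, N m; "opening": opening from 0.0 (shut) to 1.0 (fully open); "grip_force": force on a finger pad.
Only numpy, scipy, OpenCV 4.12 (cv2) and the standard library are available. Lean on these libraries where they do the work, as an engineer would, in place of code of your own. Each camera call takes 0.05 s, during which the arm holds its last target. There are 200 camera calls.

## Working session

There is one attempt and no reset: what is moved stays moved. The work goes in short steps, Python scripts to look and compute and a shell command to move; the robot and the scene stay as the last step left them, time stands still between calls to the robot, and variables do not carry over. Pictures are saved under pics/ and viewed, at most 15 in all, crops included, and the job is handed in when it is done.

```bash
mkdir -p pics
cat > h.py <<'E'
import numpy as np, cv2
from cell import manip
def cam(n):
    m=manip.camera_model(n); p,d=manip.camera(n); return p,d,m
def px2w(m,d,u,v):
    f=200/np.tan(np.radians(m['vertical_fov']/2)); z=d[int(v),int(u)]
    return np.array(m['origin'])+np.array(m['rotation'])@np.array([(u-m['cx'])/f*z,(v-m['cy'])/f*z,z])
def cloud(m,d):
    f=200/np.tan(np.radians(m['vertical_fov']/2)); v,u=np.mgrid[:400,:640]
    c=np.stack([(u-m['cx'])/f*d,(v-m['cy'])/f*d,d],-1)
    return c@np.array(m['rotation']).T+np.array(m['origin'])
E
python3 - <<'E'
from h import *
s=manip.sense();print({k:np.round(v,3).tolist() for k,v in s.items()})
for n in('top','scene'):
    p,d,m=cam(n); cv2.imwrite(f'pics/{n}0.png',p[:,:,::-1]); np.savez(f'pics/{n}0.npz',p=p,d=d); print(n,m, (d>0).mean())
E
```

```text
{'time_s': 0.0, 'qpos': [62.023, 35.289, -0.724, 81.645, 0.463, 63.219, -2.317], 'qvel': [-0.016, -0.043, 0.036, -0.092, -0.014, 0.076, 0.023], 'effort': [0.0, -46.922, 0.259, -17.104, 0.01, 0.01, 0.0], 'position': [0.289, -0.581, 0.252], 'orientation': [[0.895, 0.446, -0.001], [0.446, -0.895, 0.002], [-0.0, -0.003, -1.0]], 'wrist_force': [0.263, 0.06, -0.373], 'torque': [0.001, -0.0, 0.0], 'grip_force': 0.0, 'opening': 1.001}
top {'vertical_fov': 46.81601301748297, 'cx': 318.7238426401081, 'cy': 198.48418873721516, 'origin': array([ 0.3452996 , -0.01242999,  1.2821392 ]), 'rotation': array([[-0.00145265, -0.99419686,  0.10756627],
       [-0.99995752,  0.00242324,  0.0088931 ],
       [-0.00910215, -0.10754878, -0.99415814]])} 0.996
scene {'vertical_fov': 55.74694190811873, 'cx': 318.5064824763621, 'cy': 201.04307049303185, 'origin': array([0.94909069, 0.43769741, 0.88081912]), 'rotation': array([[-0.67422649,  0.57315556, -0.46573742],
       [ 0.73850749,  0.51894496, -0.43046814],
       [-0.00503313, -0.63418359, -0.77316611]])} 0.99588671875
```

View pics/top0.png

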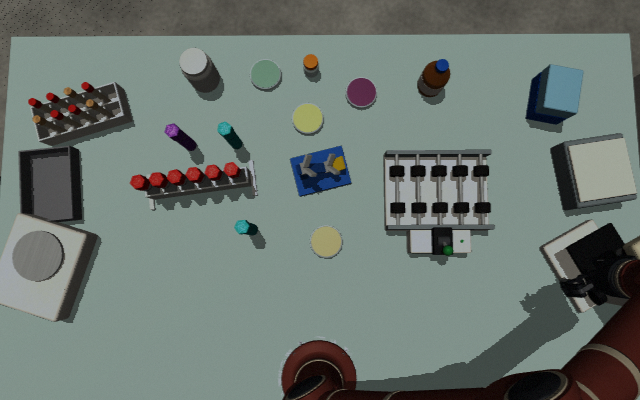

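View pics/scene0.png

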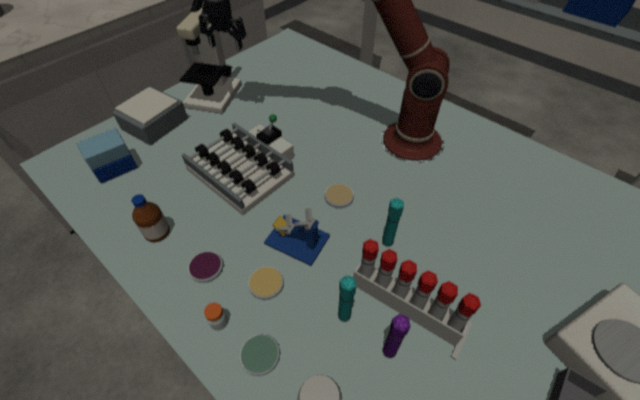

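Top view: six red caps in a row at (139,182)…(231,169), teal/purple decoys beside them. The V-rest is at (321,170) with its yellow stop on the right (340,164), so it climbs to the left (+y). The mixer is at (438,190), with its control box and green ball at (448,250) towards the robot.

```bash
cat > meas.py <<'E'
from h import *
def load(n):
    z=np.load(f'pics/{n}0.npz'); m=manip.camera_model(n); return z['p'],cloud(m,z['d'])
for n in('top','scene'):
    p,C=load(n); hsv=cv2.cvtColor(p,cv2.COLOR_RGB2HSV); H,S,V=[hsv[...,i].astype(int) for i in range(3)]
    P=C.reshape(-1,3); ok=(P[:,0]>.3)&(P[:,0]<1)
    def sel(mask): return P[mask.reshape(-1)&ok]
    red=((H<8)|(H>172))&(S>140)&(V>70)&(C[...,2]>.1)&(C[...,2]<.25)&(C[...,1]>.1)&(C[...,1]<.62)&(C[...,0]>.3)
    k,lab,st,ce=cv2.connectedComponentsWithStats(red.astype(np.uint8))
    print(n)
    for i in range(1,k):
        if st[i,4]<40: continue
        q=C[lab==i]; t=q[q[:,2]>np.percentile(q[:,2],90)-.006]
        print(' cap',t.mean(0).round(4),len(t),((t.max(0)+t.min(0))/2).round(4))
    blue=(H>100)&(H<125)&(S>150)&(abs(C[...,1])<.18)&(C[...,2]<.03)&(C[...,0]>.4)
    q=sel(blue); r=cv2.minAreaRect((q[:,:2]*1000).astype(np.float32)); print(' blue base',r,np.median(q[:,2]))
    ye=(H>15)&(H<32)&(S>150)&(C[...,2]>.025)&(abs(C[...,1])<.15)&(C[...,0]>.4); q=sel(ye); print(' yellow',q.mean(0).round(4),len(q), q.min(0).round(3),q.max(0).round(3))
    g=(H>45)&(H<80)&(S>120)&(C[...,2]>.09)&(C[...,1]<-.15)&(C[...,1]>-.5)&(C[...,0]>.3)&(C[...,0]<.65); q=sel(g); print(' green',q.mean(0).round(4),len(q),q.min(0).round(3),q.max(0).round(3))
    bk=(V<60)&(C[...,2]>.055)&(C[...,2]<.1)&(C[...,1]<-.12)&(C[...,1]>-.48)&(C[...,0]>.48)&(C[...,0]<.75)
    k,lab,st,ce=cv2.connectedComponentsWithStats(bk.astype(np.uint8))
    for i in range(1,k):
        if st[i,4]<30: continue
        q=C[lab==i];t=q[q[:,2]>.074]
        if len(t): print(' sleeve',((t.max(0)+t.min(0))/2).round(4),len(t),t[:,2].max().round(4))
    w=(C[...,2]>.055)&(C[...,2]<.072)&(S<60)&(C[...,1]>.1)&(C[...,1]<.6)&(C[...,0]>.3)&(C[...,0]<.75); q=sel(w); r=cv2.minAreaRect((q[:,:2]*1000).astype(np.float32)); print(' rack top',r,np.median(q[:,2]),len(q))
E
python3 meas.py
```

```text
top
 cap [0.7636 0.5995 0.1362] 41 [0.7642 0.599  0.1368]
 cap [0.5383 0.2124 0.1741] 132 [0.5391 0.2122 0.1752]
 cap [0.5326 0.2581 0.1739] 140 [0.5324 0.2578 0.1749]
 cap [0.5267 0.3046 0.174 ] 135 [0.5271 0.3042 0.1756]
 cap [0.5211 0.3499 0.1741] 134 [0.5222 0.3497 0.175 ]
 cap [0.5139 0.394  0.1737] 145 [0.514  0.3952 0.1746]
 cap [0.5084 0.4394 0.1744] 130 [0.5079 0.4403 0.1753]
 blue base ((561.3719482421875, -6.158393859863281), (109.72760009765625, 149.45245361328125), 14.160391807556152) 0.011761160706986518
 yellow [ 0.6091 -0.0448  0.0493] 149 [ 0.557 -0.07   0.03 ] [0.872 0.038 0.074]
 green [ 0.3412 -0.3186  0.1341] 86 [ 0.329 -0.332  0.121] [ 0.353 -0.307  0.142]
 sleeve [ 0.5505 -0.2084  0.0811] 110 0.0881
 sleeve [ 0.5509 -0.2626  0.0809] 108 0.0875
 sleeve [ 0.5506 -0.319   0.0801] 112 0.0858
 sleeve [ 0.5513 -0.3754  0.0797] 113 0.0854
 sleeve [ 0.5509 -0.4311  0.0804] 117 0.0865
 rack top ((573.552001953125, 420.8179931640625), (461.46783447265625, 194.8057098388672), 61.98186492919922) 0.06387758743270444 599
scene
 cap [0.5405 0.2151 0.1726] 151 [0.5401 0.2154 0.1727]
 cap [0.5347 0.2607 0.1728] 159 [0.5344 0.2609 0.1726]
 cap [0.5286 0.3069 0.1727] 164 [0.5276 0.3065 0.1729]
 cap [0.5227 0.3523 0.173 ] 182 [0.5227 0.3521 0.1732]
 cap [0.516  0.3959 0.1728] 191 [0.5153 0.3956 0.1724]
 cap [0.51   0.442  0.1729] 205 [0.51   0.4415 0.1727]
 blue base ((564.1619262695312, -1.4241561889648438), (105.3756103515625, 146.36448669433594), 14.801453590393066) 0.010534162965140148
 yellow [ 0.5753 -0.0524  0.0445] 86 [ 0.56  -0.065  0.026] [ 0.595 -0.031  0.055]
 green [ 0.3457 -0.3136  0.1319] 29 [ 0.336 -0.322  0.125] [ 0.354 -0.306  0.138]
 sleeve [ 0.5526 -0.3438  0.0789] 230 0.0838
 sleeve [ 0.553  -0.2056  0.0784] 68 0.0828
 rack top ((544.7726440429688, 306.28466796875), (293.77410888671875, 214.80154418945312), 71.18943786621094) 0.06423894608736425 1161
```

Run:
```python
import cv2
a=cv2.imread('pics/top0.png'); b=a[130:270,280:500]; cv2.imwrite('pics/c1.png',cv2.resize(b,None,fx=3.6,fy=3.6,interpolation=cv2.INTER_CUBIC))
```

```text
(no output)
```

View pics/c1.png

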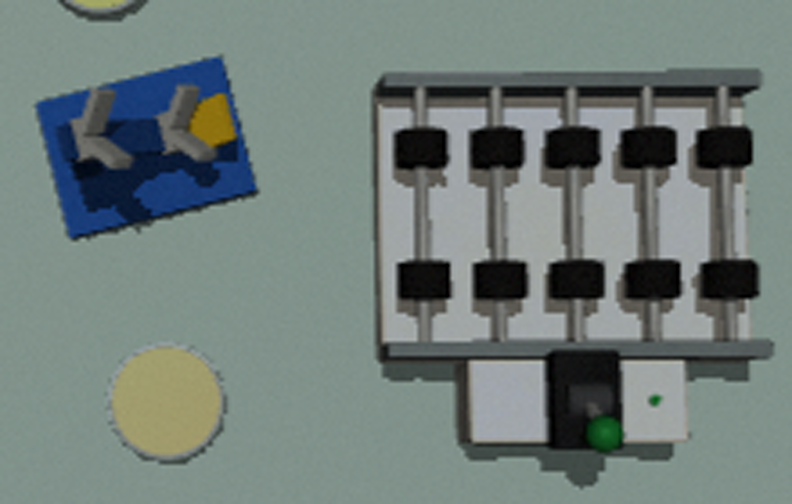

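```bash
cat >> h.py <<'E'
from scipy.spatial.transform import Rotation as Ro
def to(pos,R,tag=''):
    """remaining slide mm and world rotvec deg from the present pose to the target"""
    s=manip.sense(); d=(np.array(pos)-s['position'])*1000
    w=(Ro.from_matrix(R)*Ro.from_matrix(np.array(s['orientation'])).inv()).as_rotvec(degrees=True)
    print(tag,'slide',d.round(1),'|',np.linalg.norm(d).round(0),'rot',w.round(1),'|',np.linalg.norm(w).round(0),'t',round(s['time_s'],1),'open',round(s['opening'],3),'F',np.round(s['wrist_force'],2),'grip',round(s['grip_force'],1),'q',np.round(s['qpos'],0))
def frame(z,y):
    z=np.array(z,float);z/=np.linalg.norm(z);y=np.array(y,float);y-=z*(y@z);y/=np.linalg.norm(y)
    return np.stack([np.cross(y,z),y,z],1)
caps=np.array([[.5394,.2138],[.5337,.2594],[.5277,.3058],[.5219,.3511],[.515,.395],[.5092,.4407]])
RX=np.array([.9914,.131,0])
def cap(i,z): return np.r_[caps[i-1],z],frame([0,0,-1],RX)
def vrest(shot=True):
    p,d,m=cam('top'); C=cloud(m,d); hsv=cv2.cvtColor(p,cv2.COLOR_RGB2HSV)
    H,S=hsv[...,0],hsv[...,1]
    b=(H>100)&(H<125)&(S>150)&(abs(C[...,1])<.2)&(C[...,2]<.03)&(C[...,0]>.4)&(C[...,0]<.75)
    (c,sz,a)=cv2.minAreaRect((C[b][:,:2]*1000).astype(np.float32))
    if sz[0]>sz[1]: a-=90
    a=np.radians(a+90)
    if np.sin(a)<0: a+=np.pi
    print('vrest',np.round(c,1),np.round(sz,1),'heading',np.degrees(a).round(1))
    return np.array(c)/1000+[.0012,.0012],a
def vpose(c,a):
    h=np.array([np.cos(a),np.sin(a),0]); foot=np.r_[c,0]-.055*h+[0,0,.05]
    u=(h+[0,0,1])/np.sqrt(2); n=([0,0,1]-h)/np.sqrt(2); yb=np.array([h[1],-h[0],0])
    return foot,u,n,yb   # yb horizontal, along world +x
E
python3 -m handwheel '{"slide":[[0,0,10],[8,30,0],[10.5,34,0],[10.5,34,0],[10.5,34,0],[10.5,34,0],[10.5,34,0],[10.5,34,0],[10.5,34,0],[10.5,34,0],[10.5,34,0],[10.5,34,0],[10.5,34,0],[10.5,34,0],[10.5,34,0],[10.5,34,0],[10.5,34,0],[10.5,34,0],[10.5,34,0],[10.5,34,0]],"rotation":[[0,0,3],[0,0,3],[0,0,3],[0,0,3],[0,0,3],[0,0,3],[0,0,3],[0,0,3],[0,0,3],[0,0,3],[0,0,3],[0,0,3],[0,0,3],[0,0,3],[0,0,3],[0,0,3],[0,0,3],[0,0,3],[0,0,3],[0,0,3]],"jaw":[1,1,1,1,1,1,1,1,1,1,1,1,1,1,1,1,1,1,1,1]}' 60
python3 -c "
from h import *
to(*cap(1,.2))
c,a=vrest()
print(vpose(c,a))"
```

```text
time_s: 1.77
position: [0.4866, 0.0616, 0.2631]
orientation: [[0.059, 0.998, -0.001], [0.998, -0.059, -0.0], [-0.0, -0.001, -1.0]]
wrist_force: [0.6, -0.4, -0.1]
opening: 0.998
grip_force: 0.0
 slide [ 52.8 152.2 -63.1] | 173.0 rot [ 0.  -0.  10.9] | 11.0 t 1.8 open 0.998 F [ 0.57 -0.37 -0.09] grip 0.0 q [  8.  22. -25. 106.  11.  54. -25.]
vrest [567.  -26.6] [109.3 102.6] heading 13.6
(array([ 0.51474385, -0.03832688,  0.05      ]), array([0.6873556 , 0.16595867, 0.70710678]), array([-0.6873556 , -0.16595867,  0.70710678]), array([ 0.234701  , -0.97206761,  0.        ]))
```

```bash
python3 -m handwheel '{"slide":[[10,30.5,0],[10.5,30.5,0],[10.5,30.5,0],[10.5,30.5,0],[10.5,30.5,0],[0,0,0],[0,0,-22],[0,0,-22],[0,0,-20],[0,0,0],[0,0,0]],"rotation":[[0,0,2],[0,0,2],[0,0,2],[0,0,2],[0,0,2.9],[0,0,0],[0,0,0],[0,0,0],[0,0,0],[0,0,0],[0,0,0]],"jaw":[1,1,1,1,1,1,1,1,1,1,1]}'
python3 - <<'E'
from h import *
to(*cap(1,.16))
p,d,m=cam('wrist'); print(m)
cv2.imwrite('pics/w1.png',p[:,:,::-1])
p,d,m=cam('top'); cv2.imwrite('pics/t1.png',p[:,:,::-1])
E
```

```text
time_s: 2.73
position: [0.538, 0.2118, 0.1983]
orientation: [[-0.128, 0.992, -0.003], [0.992, 0.128, -0.001], [-0.001, -0.003, -1.0]]
wrist_force: [-0.1, -0.5, 1.0]
opening: 0.999
grip_force: 0.0
 slide [  1.4   2.  -38.3] | 38.0 rot [ 0.1 -0.2  0.2] | 0.0 t 2.7 open 0.999 F [-0.12 -0.54  0.95] grip 0.0 q [ -8.  34. -26.  97.  18.  53. -33.]
{'vertical_fov': 65.70646984690485, 'cx': 314.62535930660624, 'cy': 200.83621916699568, 'origin': array([0.5289659 , 0.28423867, 0.31850054]), 'rotation': array([[ 0.99181394,  0.12327288,  0.03330013],
       [ 0.12763051, -0.94898235, -0.2883452 ],
       [-0.00394391,  0.29023491, -0.95694731]])}
```

View pics/w1.png

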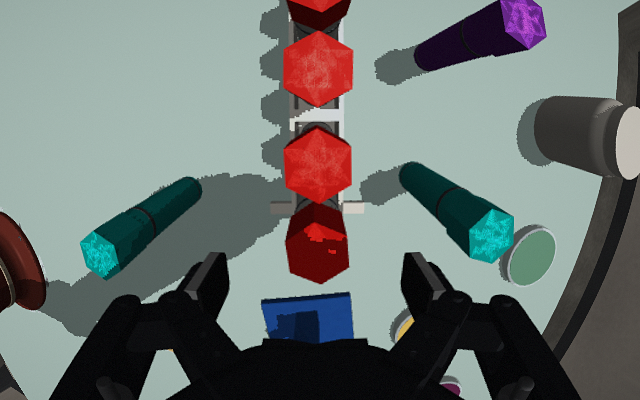

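Wrist view: cap 1 at (318,245), centred between the open fingers (210 and 420). The teal decoys are clear to both sides.

```bash
python3 -m handwheel '{"slide":[[1,2,-13],[0,0,-13],[0,0,-12],[0,0,0],[0,0,0],[0,0,0],[0,0,0],[0,0,0]],"rotation":[[0,0,0],[0,0,0],[0,0,0],[0,0,0],[0,0,0],[0,0,0],[0,0,0],[0,0,0]],"jaw":[1,1,1,1,1,-1,-1,-1]}' 60
python3 -m handwheel '{"slide":[[0,0,0],[0,0,0],[0,0,0],[0,0,0],[0,0,0],[0,0,10],[0,0,15],[0,0,10],[0,0,0],[0,0,0],[0,0,0],[0,0,0]],"rotation":[[0,0,0],[0,0,0],[0,0,0],[0,0,0],[0,0,0],[0,0,0],[0,0,0],[0,0,0],[0,0,0],[0,0,0],[0,0,0],[0,0,0]],"jaw":[-1,-1,-1,-1,-1,-1,-1,-1,-1,-1,-1,-1]}' 60
python3 -m handwheel '{"slide":[[0,0,0],[0,0,0]],"rotation":[[0,0,0],[0,0,0]],"jaw":[-1,-1]}' 60
```

```text
time_s: 3.5
position: [0.5402, 0.2149, 0.1624]
orientation: [[-0.128, 0.992, 0.002], [0.992, 0.128, 0.001], [0.001, 0.002, -1.0]]
wrist_force: [-0.1, -0.4, 0.1]
opening: 0.605
grip_force: 0.0
time_s: 4.5
position: [0.5391, 0.2142, 0.1954]
orientation: [[-0.128, 0.992, -0.002], [0.992, 0.128, -0.001], [-0.001, -0.002, -1.0]]
wrist_force: [0.3, -0.7, -0.8]
opening: 0.374
grip_force: 59.7
time_s: 4.67
position: [0.5393, 0.2145, 0.1957]
orientation: [[-0.128, 0.992, -0.001], [0.992, 0.128, -0.0], [-0.0, -0.001, -1.0]]
wrist_force: [0.5, -1.3, -1.1]
opening: 0.376
grip_force: 59.7
```

Tube 1 pulls about 1 N, so it is empty. I'm putting it back and trying tube 2.

```bash
python3 -m handwheel '{"slide":[[0,0,-12],[0,0,-12],[0,0,-10],[0,0,-1],[0,0,0],[0,0,0],[0,0,0],[0,0,0],[0,0,0],[0,0,22],[0,0,24],[-2,16,0],[-2,16,0],[-2,14,0],[0,0,0],[0,0,-23],[0,0,-22],[0,0,0],[0,0,0],[0,0,0]],"rotation":[[0,0,0],[0,0,0],[0,0,0],[0,0,0],[0,0,0],[0,0,0],[0,0,0],[0,0,0],[0,0,0],[0,0,0],[0,0,0],[0,0,0],[0,0,0],[0,0,0],[0,0,0],[0,0,0],[0,0,0],[0,0,0],[0,0,0],[0,0,0]],"jaw":[-1,-1,-1,-1,-1,1,1,1,1,1,1,1,1,1,1,1,1,1,-1,-1]}' 60
python3 -m handwheel '{"slide":[[0,0,0],[0,0,0],[0,0,0],[0,0,0],[0,0,0],[0,0,10],[0,0,15],[0,0,10],[0,0,0],[0,0,0],[0,0,0],[0,0,0]],"rotation":[[0,0,0],[0,0,0],[0,0,0],[0,0,0],[0,0,0],[0,0,0],[0,0,0],[0,0,0],[0,0,0],[0,0,0],[0,0,0],[0,0,0]],"jaw":[-1,-1,-1,-1,-1,-1,-1,-1,-1,-1,-1,-1]}' 60
python3 -m handwheel '{"slide":[[0,0,0],[0,0,0]],"rotation":[[0,0,0],[0,0,0]],"jaw":[-1,-1]}' 60
python3 -c "
from h import *
to(*cap(2,.195))"
```

```text
time_s: 6.33
position: [0.5343, 0.2604, 0.1632]
orientation: [[-0.127, 0.992, 0.001], [0.992, 0.127, 0.001], [0.0, 0.001, -1.0]]
wrist_force: [0.6, 0.0, -0.4]
opening: 0.751
grip_force: 0.0
time_s: 7.33
position: [0.533, 0.2601, 0.1962]
orientation: [[-0.128, 0.992, -0.002], [0.992, 0.128, -0.001], [-0.001, -0.002, -1.0]]
wrist_force: [0.0, -0.8, -3.8]
opening: 0.365
grip_force: 60.2
time_s: 7.5
position: [0.5333, 0.2604, 0.1966]
orientation: [[-0.128, 0.992, -0.001], [0.992, 0.128, -0.001], [-0.0, -0.001, -1.0]]
wrist_force: [0.3, 0.5, -3.3]
opening: 0.364
grip_force: 60.2
 slide [ 0.4 -1.  -1.6] | 2.0 rot [ 0.  -0.1  0.2] | 0.0 t 7.5 open 0.364 F [ 0.32  0.54 -3.34] grip 60.2 q [-12.  36. -26.  95.  18.  54. -37.]
```

Tube 2 pulls 3.5 N, so it is full. I'll measure the V-rest while it is unobstructed and work out the placing poses.

```bash
cat >> h.py <<'E'
def place(c,a,s=.156,gap=.004,up=.0):
    foot,u,n,yb=vpose(c,a); return foot+(s+.003+gap)*u+up*n, frame(-u,yb)
def side(c,a,s=.075,up=0,depth=.006):
    foot,u,n,yb=vpose(c,a); return foot+s*u+(depth+.003+up)*n, frame(-n,yb)
E
python3 - <<'E'
from h import *
c,a=vrest(); foot,u,n,yb=vpose(c,a); print(repr(c),a,'u',u,'n',n)
to(*place(c,a,up=.07),'pre'); to(*place(c,a),'place')
P,R=place(c,a,up=.07); print(P)
E
```

```text
vrest [561.7  -5. ] [109.3 147.4] heading 104.2
array([ 0.56294164, -0.00376179]) 1.8186276843479325 u [-0.17345482  0.68550232  0.70710678] n [ 0.17345482 -0.68550232  0.70710678]
pre slide [  26.9 -253.8   18. ] | 256.0 rot [-44.2  -8.5   6.5] | 45.0 t 7.5 open 0.367 F [-1.03  0.45 -4.93] grip 60.2 q [-12.  36. -26.  95.  18.  54. -37.]
place slide [  14.8 -205.8  -31.5] | 209.0 rot [-44.2  -8.5   6.5] | 45.0 t 7.5 open 0.367 F [-1.03  0.45 -4.93] grip 60.2 q [-12.  36. -26.  95.  18.  54. -37.]
[0.56030196 0.00667036 0.21475588]
```

```bash
python3 -m handwheel '{"slide":[[0,0,25],[0,0,35],[0,0,35],[0,0,35],[0,0,35],[3,-20,0],[3,-30,0],[3.5,-34,0],[3.5,-34,0],[3.5,-34,0],[3.5,-34,0],[3.5,-34,0],[3.5,-34,0],[0,0,-15],[0,0,-30],[0,0,-35],[0,0,-35],[0,0,-20],[0,0,-12],[0,0,0]],"rotation":[[0,0,0],[0,0,0],[0,0,0],[0,0,0],[0,0,0],[-5.5,-1.1,0.8],[-5.5,-1.1,0.8],[-5.5,-1.1,0.8],[-5.5,-1.1,0.8],[-5.5,-1.1,0.8],[-5.5,-1.1,0.8],[-5.5,-1,0.8],[-5.5,-1,0.8],[0,0,0],[0,0,0],[0,0,0],[0,0,0],[0,0,0],[0,0,0],[0,0,0]],"jaw":[-1,-1,-1,-1,-1,-1,-1,-1,-1,-1,-1,-1,-1,-1,-1,-1,-1,-1,-1,-1]}' 60
python3 - <<'E'
from h import *
c,a=np.array([.56294,-.00376]),1.8186
manip.sense(); to(*place(c,a,up=.07),'pre'); to(*place(c,a),'place')
p,d,m=cam('scene'); cv2.imwrite('pics/s1.png',cv2.resize(p[130:330,180:480,::-1],None,fx=2.6,fy=2.6))
E
```

```text
time_s: 9.22
position: [0.5597, 0.0073, 0.2124]
orientation: [[-0.176, 0.969, 0.173], [0.689, 0.247, -0.681], [-0.703, -0.001, -0.711]]
wrist_force: [-0.4, 0.4, -2.9]
opening: 0.368
grip_force: 60.9
pre slide [ 0.6 -0.6  2.4] | 3.0 rot [-0.3 -0.1 -0.1] | 0.0 t 9.2 open 0.368 F [-0.41  0.37 -2.93] grip 60.9 q [-15.  36. -13. 106.  57.  67. -50.]
place slide [-11.5  47.4 -47.1] | 68.0 rot [-0.3 -0.1 -0.1] | 0.0 t 9.2 open 0.368 F [-0.41  0.37 -2.93] grip 60.9 q [-15.  36. -13. 106.  57.  67. -50.]
```

View pics/s1.png

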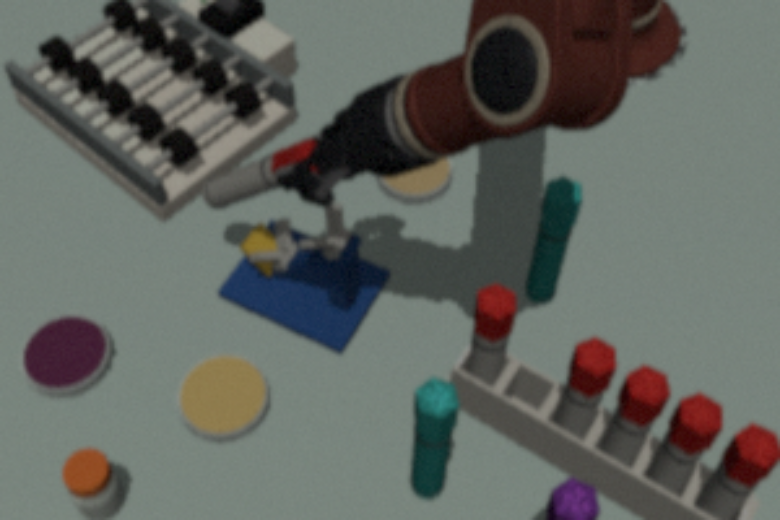

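The tilted tube is held above the V-rest (tube at about (260,175) in the crop, stop at (262,245)), foot towards the stop. Laying it down.

```bash
python3 -m handwheel '{"slide":[[-2,9,-9],[-2,9,-9],[-2,9,-9],[-2,8,-8],[-1,5,-5],[-1,3,-3],[-0.5,2,-2],[0,0,0],[0,0,0],[0,0,0]],"rotation":[[0,0,0],[0,0,0],[0,0,0],[0,0,0],[0,0,0],[0,0,0],[0,0,0],[0,0,0],[0,0,0],[0,0,0]],"jaw":[-1,-1,-1,-1,-1,-1,-1,-1,-1,-1]}' 60
python3 -c "
from h import *
c,a=np.array([.56294,-.00376]),1.8186
to(*place(c,a),'place')"
```

```text
time_s: 10.1
position: [0.5503, 0.0509, 0.1707]
orientation: [[-0.171, 0.969, 0.176], [0.688, 0.245, -0.683], [-0.705, 0.004, -0.709]]
wrist_force: [0.1, 0.1, -3.7]
opening: 0.367
grip_force: 60.9
place slide [-2.2  3.7 -5.5] | 7.0 rot [-0.2  0.2  0. ] | 0.0 t 10.1 open 0.367 F [ 0.13  0.13 -3.71] grip 60.9 q [-20.  40. -13. 106.  57.  67. -57.]
```

```bash
python3 -m handwheel '{"slide":[[-1,2,-2.5],[-0.5,1,-1.5],[0,0,0],[0,0,0]],"rotation":[[0,0,0],[0,0,0],[0,0,0],[0,0,0]],"jaw":[-1,-1,-1,-1]}' 60
python3 -m handwheel '{"slide":[[-0.5,1,-1.5],[0,0,0],[0,0,0]],"rotation":[[0,0,0],[0,0,0],[0,0,0]],"jaw":[-1,-1,-1]}' 60
python3 -c "
from h import *
c,a=np.array([.56294,-.00376]),1.8186
to(*place(c,a),'place')"
```

```text
time_s: 10.43
position: [0.5484, 0.0544, 0.1662]
orientation: [[-0.172, 0.969, 0.175], [0.688, 0.246, -0.683], [-0.705, 0.003, -0.709]]
wrist_force: [-0.4, -0.2, -4.4]
opening: 0.364
grip_force: 60.9
time_s: 10.68
position: [0.548, 0.0549, 0.1651]
orientation: [[-0.172, 0.969, 0.175], [0.687, 0.245, -0.684], [-0.706, 0.003, -0.708]]
wrist_force: [-0.2, -0.6, -1.8]
opening: 0.365
grip_force: 61.0
place slide [ 0.2 -0.2  0.2] | 0.0 rot [-0.2  0.1 -0. ] | 0.0 t 10.7 open 0.365 F [-0.15 -0.58 -1.84] grip 61.0 q [-20.  41. -13. 107.  58.  67. -58.]
```

```bash
python3 -m handwheel '{"slide":[[0,0,0],[0,0,0],[0,0,0],[0,0,0],[0,0,0],[0,0,0],[-3,11,11],[-4,17,17],[-5,20,20],[-5,20,20],[0,0,0]],"rotation":[[0,0,0],[0,0,0],[0,0,0],[0,0,0],[0,0,0],[0,0,0],[0,0,0],[0,0,0],[0,0,0],[0,0,0],[0,0,0]],"jaw":[0.2,0.5,1,1,1,1,1,1,1,1,1]}' 60
python3 - <<'E'
from h import *
c,a=np.array([.56294,-.00376]),1.8186
to(*side(c,a,up=.11),'sidepre');print(side(c,a,up=.11)[0], side(c,a)[0])
p,d,m=cam('scene'); cv2.imwrite('pics/s2.png',cv2.resize(p[150:300,210:435,::-1],None,fx=3.2,fy=3.2))
E
```

```text
time_s: 11.6
position: [0.5317, 0.1302, 0.2357]
orientation: [[-0.174, 0.967, 0.185], [0.693, 0.254, -0.675], [-0.7, 0.011, -0.714]]
wrist_force: [-0.5, 0.7, 0.9]
opening: 1.001
grip_force: 0.0
sidepre slide [  52.4 -217.4  -48.6] | 229.0 rot [86.5 22.8  0.1] | 89.0 t 11.6 open 1.001 F [-0.47  0.72  0.86] grip 0.0 q [-26.  36. -17. 100.  50.  77. -53.]
[ 0.58406132 -0.08724225  0.18717872] [ 0.56498338 -0.01183647  0.10939697]
```

View pics/s2.png

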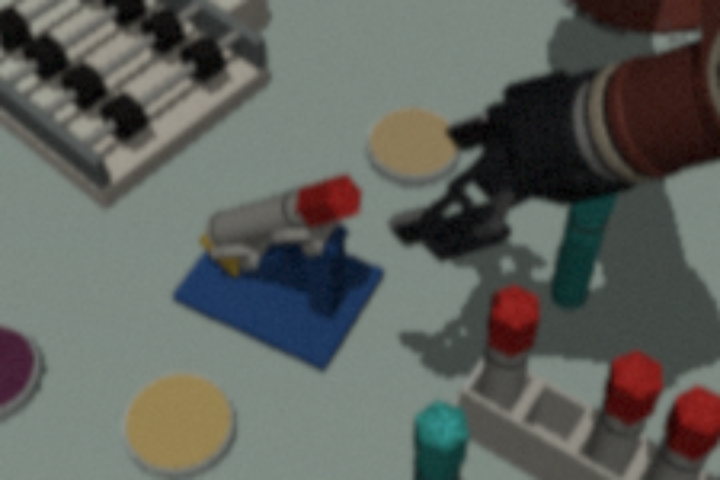

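The tube lies in the groove, foot at the stop (crop (215,245)), cap high at (345,200), let go. Now the side grasp.

```bash
python3 -m handwheel '{"slide":[[0,0,30],[0,0,35],[0,0,35],[4,-16.7,0],[4,-16.7,0],[4,-16.7,0],[4,-16.7,0],[4,-16.7,0],[4,-16.7,0],[4,-16.7,0],[4,-16.7,0],[4,-16.7,0],[4,-16.7,0],[4,-16.7,0],[4,-16.7,0],[4,-16.7,0],[0,0,0],[0,0,0]],"rotation":[[0,0,0],[0,0,0],[0,0,0],[6.65,1.75,0],[6.65,1.75,0],[6.65,1.75,0],[6.65,1.75,0],[6.65,1.75,0],[6.65,1.75,0],[6.65,1.75,0],[6.65,1.75,0],[6.65,1.75,0],[6.65,1.75,0],[6.65,1.75,0],[6.65,1.75,0],[6.65,1.75,0],[0,0,0],[0,0,0]],"jaw":[1,1,1,1,1,1,1,1,1,1,1,1,1,1,1,1,1,1]}' 60
python3 - <<'E'
from h import *
c,a=np.array([.56294,-.00376]),1.8186
to(*side(c,a,up=.11),'sidepre')
p,d,m=cam('wrist'); cv2.imwrite('pics/w2.png',p[:,:,::-1])
E
```

```text
time_s: 13.15
position: [0.5825, -0.0987, 0.3277]
orientation: [[-0.161, 0.97, -0.182], [0.692, 0.243, 0.68], [0.703, -0.017, -0.711]]
wrist_force: [0.5, 0.5, 0.6]
opening: 1.003
grip_force: 0.0
sidepre slide [   1.6   11.4 -140.5] | 141.0 rot [ 0.5 -0.9  0.1] | 1.0 t 13.2 open 1.003 F [0.51 0.5  0.58] grip 0.0 q [ 40.  44. -36.  72. -16.  90.  25.]
```

View pics/w2.png

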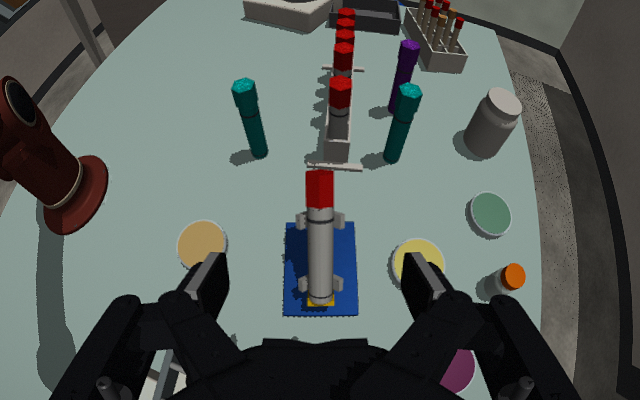

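Wrist view: the tube in the V-rest is centred at column 320 and square to the jaws. Descending on its side.

```bash
python3 -m handwheel '{"slide":[[0,2,-20],[0.5,2,-30],[0.5,2,-35],[0.5,3,-35],[0,2,-20],[0,0,0],[-3,10,-10],[-4,17,-17],[-4,17,-17],[-4,17,-17],[-2.5,9,-10],[-1.5,5.5,-6],[0,0,0],[0,0,0]],"rotation":[[0,0,0],[0,0,0],[0,0,0],[0,0,0],[0,0,0],[0.5,-0.9,0],[0,0,0],[0,0,0],[0,0,0],[0,0,0],[0,0,0],[0,0,0],[0,0,0],[0,0,0]],"jaw":[1,1,1,1,1,1,1,1,1,1,1,1,1,1]}' 60
python3 - <<'E'
from h import *
c,a=np.array([.56294,-.00376]),1.8186
to(*side(c,a),'side')
E
```

```text
time_s: 14.37
position: [0.5665, -0.007, 0.1173]
orientation: [[-0.186, 0.968, -0.169], [0.685, 0.251, 0.684], [0.704, 0.011, -0.71]]
wrist_force: [-0.1, 0.3, 0.5]
opening: 1.002
grip_force: 0.0
side slide [-1.5 -4.9 -7.9] | 9.0 rot [ 0.1  0.7 -0.3] | 1.0 t 14.4 open 1.002 F [-0.15  0.29  0.48] grip 0.0 q [ 36.  54. -35.  92. -15.  59.  33.]
```

```bash
python3 -m handwheel '{"slide":[[0,-2,-5],[0,0,0],[0,0,0],[0,0,0],[0,0,0],[0,0,0],[0,0,0],[0,0,0],[0,0,0],[0,0,0]],"rotation":[[0,0,0],[0,0,0],[0,0,0],[0,0,0],[0,0,0],[0,0,0],[0,0,0],[0,0,0],[0,0,0],[0,0,0]],"jaw":[1,1,-1,-1,-1,-1,-1,-1,-1,-1]}' 80
python3 -c "
from h import *
c,a=np.array([.56294,-.00376]),1.8186
to(*side(c,a),'side')"
python3 -m handwheel '{"slide":[[1.5,-6,6],[3.5,-14,14],[5,-20,20],[5,-20,20],[0,0,30],[0,0,30],[0,0,30],[0,0,0]],"rotation":[[0,0,0],[0,0,0],[0,0,0],[0,0,0],[0,0,0],[0,0,0],[0,0,0],[0,0,0]],"jaw":[-1,-1,-1,-1,-1,-1,-1,-1]}' 80
python3 - <<'E'
from h import *
for n in('top','scene'):
    p,d,m=cam(n); C=cloud(m,d); hsv=cv2.cvtColor(p,cv2.COLOR_RGB2HSV).astype(int)
    bk=(hsv[...,2]<65)&(C[...,2]>.07)&(C[...,2]<.092)&(C[...,1]<-.18)&(C[...,1]>-.46)&(C[...,0]>.52)&(C[...,0]<.7)
    k,lab,st,ce=cv2.connectedComponentsWithStats(bk.astype(np.uint8))
    for i in range(1,k):
        if st[i,4]<25: continue
        q=C[lab==i]; print(n,((q.max(0)+q.min(0))/2).round(4),st[i,4],(np.ptp(q,0)*1000).round(0))
    if n=='top':c,a=vrest()
to([.59,-.3,.25],frame([0,0,-1],[0,1,0]),'mix+y'); to([.59,-.3,.25],frame([0,0,-1],[0,-1,0]),'mix-y')
E
```

```text
time_s: 15.2
position: [0.5636, -0.0097, 0.1109]
orientation: [[-0.184, 0.967, -0.176], [0.684, 0.254, 0.684], [0.706, 0.005, -0.708]]
wrist_force: [-4.5, -2.8, 3.2]
opening: 0.348
grip_force: 78.5
side slide [ 1.4 -2.2 -1.5] | 3.0 rot [ 0.   0.3 -0.5] | 1.0 t 15.2 open 0.348 F [-4.47 -2.75  3.16] grip 78.5 q [ 36.  55. -35.  92. -15.  59.  33.]
time_s: 15.87
position: [0.5837, -0.0687, 0.2673]
orientation: [[-0.191, 0.968, -0.161], [0.686, 0.249, 0.684], [0.702, 0.021, -0.712]]
wrist_force: [1.4, 1.0, -2.4]
opening: 0.345
grip_force: 79.6
top [ 0.5509 -0.2078  0.0781] 135 [27. 34. 15.]
top [ 0.5505 -0.2645  0.0784] 136 [27. 37. 16.]
top [ 0.551  -0.3204  0.0784] 134 [27. 37. 17.]
vrest [561.8  -4.9] [109.3 148. ] heading 103.7
scene [ 0.552  -0.4256  0.0762] 67 [26. 31. 12.]
scene [ 0.5522 -0.3733  0.0758] 73 [26. 34. 12.]
scene [ 0.5532 -0.316   0.0766] 66 [24. 33. 13.]
scene [ 0.5523 -0.2594  0.0763] 84 [26. 36. 13.]
scene [ 0.5529 -0.2052  0.0759] 71 [26. 33. 11.]
mix+y slide [   9.8 -230.2   -9.3] | 231.0 rot [-29.7 -37.7  71.2] | 86.0 t 16.0 open 0.346 F [-0.42  0.14 -3.85] grip 79.6 q [ 39.  46. -36.  80. -16.  79.  29.]
mix-y slide [   9.8 -230.2   -9.3] | 231.0 rot [-40.3  31.7 -98.7] | 111.0 t 16.0 open 0.346 F [-0.42  0.14 -3.85] grip 79.6 q [ 39.  46. -36.  80. -16.  79.  29.]
```

```bash
python3 -m handwheel '{"slide":[[2,-17,0],[2,-17,0],[2,-17,0],[2,-17,0],[2,-17,0],[2,-17,0],[2,-17,0],[2,-17,0],[2,-17,0],[2,-17,0],[2,-17,0],[2,-17,0],[2,-17,0],[0,0,0],[0,0,0],[0,0,-20],[0,0,-20],[0,0,0],[0,0,0]],"rotation":[[-2.28,-2.9,5.48],[-2.28,-2.9,5.48],[-2.28,-2.9,5.48],[-2.28,-2.9,5.48],[-2.28,-2.9,5.48],[-2.28,-2.9,5.48],[-2.28,-2.9,5.48],[-2.28,-2.9,5.48],[-2.28,-2.9,5.48],[-2.28,-2.9,5.48],[-2.28,-2.9,5.48],[-2.28,-2.9,5.48],[-2.28,-2.9,5.48],[0,0,0],[0,0,0],[0,0,0],[0,0,0],[0,0,0],[0,0,0]],"jaw":[-1,-1,-1,-1,-1,-1,-1,-1,-1,-1,-1,-1,-1,-1,-1,-1,-1,-1,-1]}' 80
cat >> h.py <<'E'
VY=dict(A=-.4015,B=-.3455,C=-.2895,D=-.2335)
def mix(v,s=.078,z=.093): return np.array([.601+(.085-s),VY[v],z]),frame([0,0,-1],[0,1,0])
E
python3 - <<'E'
from h import *
to(*mix('C'),'mix C')
p,d,m=cam('wrist'); cv2.imwrite('pics/w3.png',p[:,:,::-1])
E
```

```text
time_s: 17.6
position: [0.6058, -0.2887, 0.2185]
orientation: [[-1.0, -0.002, -0.008], [-0.002, 1.0, 0.005], [0.008, 0.005, -1.0]]
wrist_force: [0.7, -0.8, -3.2]
opening: 0.343
grip_force: 79.6
mix C slide [   2.2   -0.8 -125.5] | 126.0 rot [-0.3 -0.4 -0.1] | 1.0 t 17.6 open 0.343 F [ 0.67 -0.77 -3.16] grip 79.6 q [ 45.  45. -43.  79.  31.  69.  90.]
```

View pics/w3.png

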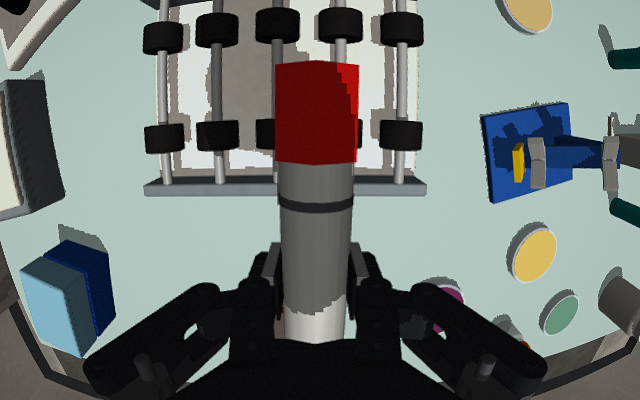

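Run:
```python
from h import *
m=manip.camera_model('wrist'); print(m['origin'],m['rotation'])
p,d=manip.camera('wrist'); f=200/np.tan(np.radians(m['vertical_fov']/2))
for u,v in [(165,137),(217,137),(400,135),(162,32),(400,30),(285,187),(525,150),(535,255)]:
    x,y=u-m['cx'],v-m['cy']; r=np.hypot(x,y); t=r/f; ray=np.array([np.sin(t)*x/r,np.sin(t)*y/r,np.cos(t)]); z=d[v,u]
    print((u,v),(m['origin']+m['rotation']@(ray/ray[2]*z)).round(3),round(float(z),3))
# known point projection of mixer features
for P in ([.65,-.3175,.08],[.55,-.3175,.08],[.7,-.3175,.068],[.5,-.3175,.068]):
    c=np.array(m['rotation']).T@(np.array(P)-m['origin']); t=np.arctan2(np.hypot(c[0],c[1]),c[2]); k=f*t/np.hypot(c[0],c[1]); print(P,(m['cx']+k*c[0],m['cy']+k*c[1]))
```

```text
[ 0.53362335 -0.29040858  0.34078516] [[-1.79881365e-03  9.58551178e-01  2.84914731e-01]
 [ 9.99990451e-01  5.89494675e-04  4.33019258e-03]
 [ 3.98275548e-03  2.84919800e-01 -9.58543085e-01]]
(165, 137) [ 0.551 -0.426  0.078] 0.256
(217, 137) [ 0.553 -0.373  0.081] 0.254
(400, 135) [ 0.552 -0.216  0.081] 0.255
(162, 32) [ 0.453 -0.426  0.081] 0.225
(400, 30) [ 0.46  -0.217  0.08 ] 0.229
(285, 187) [ 0.563 -0.302  0.221] 0.123
(525, 150) [ 0.563 -0.037  0.028] 0.309
(535, 255) [0.712 0.029 0.015] 0.364
[0.65, -0.3175, 0.08] (np.float64(283.8913830565279), np.float64(241.2168782976296))
[0.55, -0.3175, 0.08] (np.float64(281.0784818227833), np.float64(130.99950491484222))
[0.7, -0.3175, 0.068] (np.float64(286.7762558147699), np.float64(280.7768605966682))
[0.5, -0.3175, 0.068] (np.float64(282.132389855165), np.float64(73.75445632815355))
```

The wrist camera shows the sleeves at x = 0.552 and 0.455, so the mixer's centre is at x = 0.503. My first reading had taken the far sleeves for the near ones. That agrees with the switch ball at x = 0.342. Correcting.

```bash
sed -i 's/\.601+(\.085-s)/.503+(.085-s)/' h.py
python3 -m handwheel '{"slide":[[-16,0,0],[-26,0,0],[-28,0,0],[-18,-0.5,0],[-8,0,0],[0,0,-15],[0,0,-30],[0,0,-25],[0,0,-20],[0,0,0],[0,0,0],[0,0,0]],"rotation":[[0,0,0],[0,0,0],[0,0,0],[0,0,0],[0,0,0],[0,0,0],[0,0,0],[0,0,0],[0,0,0],[0,0,0],[0,0,0],[0,0,0]],"jaw":[-1,-1,-1,-1,-1,-1,-1,-1,-1,-1,-1,-1]}' 80
python3 - <<'E'
from h import *
to(*mix('C'),'mix C')
p,d,m=cam('wrist'); cv2.imwrite('pics/w4.png',p[:,:,::-1])
E
```

```text
time_s: 18.7
position: [0.5128, -0.2904, 0.1328]
orientation: [[-1.0, -0.002, 0.002], [-0.002, 1.0, 0.001], [-0.002, 0.001, -1.0]]
wrist_force: [0.4, 0.1, -3.0]
opening: 0.349
grip_force: 79.7
mix C slide [ -2.8   0.9 -39.8] | 40.0 rot [-0.1  0.1 -0.1] | 0.0 t 18.7 open 0.349 F [ 0.4   0.07 -2.96] grip 79.7 q [ 52.  44. -41.  99.  35.  51.  86.]
```

View pics/w4.png

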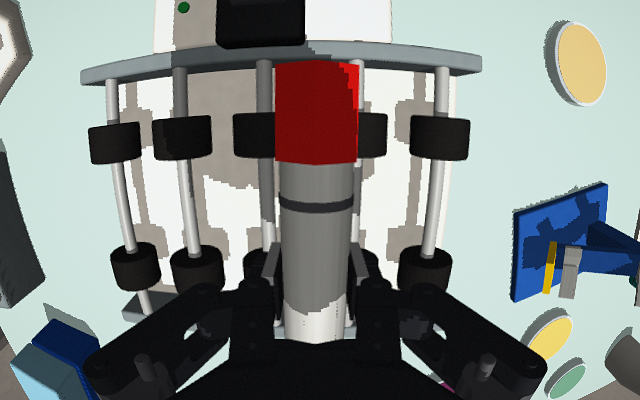

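The tube lies over the valley between the third and fourth rollers (columns 262 and 360), with the near plate at row 55 ahead of the cap. Lowering.

```bash
python3 -m handwheel '{"slide":[[-2,0,-12],[-1,0.5,-12],[0,0,-7],[0,0,-4],[0,0,-2],[0,0,0],[0,0,0],[0,0,0]],"rotation":[[0,0,0],[0,0,0],[0,0,0],[0,0,0],[0,0,0],[0,0,0],[0,0,0],[0,0,0]],"jaw":[-1,-1,-1,-1,-1,-1,-1,-1]}' 80
python3 -c "
from h import *
to(*mix('C'),'mix C')"
python3 -m handwheel '{"slide":[[0,0,-1.5],[0,0,0],[0,0,0]],"rotation":[[0,0,0],[0,0,0],[0,0,0]],"jaw":[-1,-1,-1]}' 80
```

```text
time_s: 19.42
position: [0.5079, -0.2914, 0.095]
orientation: [[-1.0, -0.001, -0.002], [-0.001, 1.0, -0.001], [0.002, -0.001, -1.0]]
wrist_force: [-2.2, -3.0, 7.3]
opening: 0.348
grip_force: 80.6
mix C slide [ 2.1  1.9 -2. ] | 4.0 rot [ 0.1 -0.1 -0.1] | 0.0 t 19.4 open 0.348 F [-2.23 -3.02  7.26] grip 80.6 q [ 51.  46. -38. 101.  38.  47.  84.]
time_s: 19.67
position: [0.5081, -0.292, 0.0945]
orientation: [[-1.0, -0.0, -0.001], [-0.0, 1.0, -0.002], [0.001, -0.002, -1.0]]
wrist_force: [-4.0, -2.9, 10.5]
opening: 0.347
grip_force: 81.7
```

```bash
python3 -m handwheel '{"slide":[[0,0,1],[0,0,0],[0,0,0],[0,0,0],[0,0,10],[0,0,20],[0,0,30],[0,0,30],[0,0,30],[0,0,30],[0,0,0],[0,0,0]],"rotation":[[0,0,0],[0,0,0],[0,0,0],[0,0,0],[0,0,0],[0,0,0],[0,0,0],[0,0,0],[0,0,0],[0,0,0],[0,0,0],[0,0,0]],"jaw":[-0.1,0,0.05,0.05,0.05,0.05,0.05,0.05,0.05,0.05,0.5,0.5]}' 60
python3 - <<'E'
from h import *
cat=0
to(np.r_[caps[2],.26],cap(3,0)[1],'cap3')
p,d,m=cam('wrist'); cv2.imwrite('pics/w5.png',p[:,:,::-1])
p,d,m=cam('scene'); C=cloud(m,d); hsv=cv2.cvtColor(p,cv2.COLOR_RGB2HSV).astype(int)
red=((hsv[...,0]<8)|(hsv[...,0]>172))&(hsv[...,1]>140)&(C[...,1]<-.15)&(C[...,1]>-.45)&(C[...,2]>.05)&(C[...,2]<.13)&(C[...,0]>.38)&(C[...,0]<.52)
q=C[red];print('cap on mixer',len(q),q.min(0).round(3),q.max(0).round(3))
E
```

```text
time_s: 20.67
position: [0.5088, -0.2897, 0.2458]
orientation: [[-1.0, -0.002, 0.002], [-0.002, 1.0, 0.0], [-0.002, 0.0, -1.0]]
wrist_force: [-0.7, 1.1, -0.0]
opening: 0.751
grip_force: 0.0
cap3 slide [ 18.9 595.5  14.2] | 596.0 rot [  0.1   0.1 -82.6] | 83.0 t 20.7 open 0.751 F [-0.68  1.05 -0.01] grip 0.0 q [ 55.  36. -46.  93.  28.  63.  92.]
cap on mixer 146 [ 0.385 -0.432  0.062] [ 0.466 -0.268  0.104]
```

View pics/w5.png

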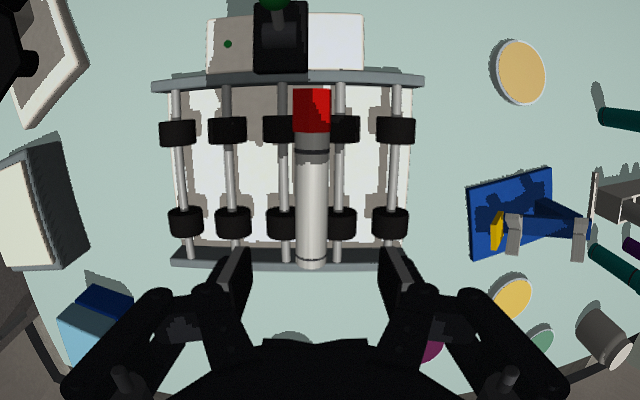

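The tube lies between rollers 3 and 4, from the cap end at (311,88) to the foot at (310,265). Checking its centring by numbers, then on to tube 3.

```bash
cat >> h.py <<'E'
def wpx(m,u,v,z):   # wrist pixel -> point at height z
    f=200/np.tan(np.radians(m['vertical_fov']/2)); x,y=u-m['cx'],v-m['cy']; r=np.hypot(x,y); t=r/f
    g=np.array(m['rotation'])@np.array([np.sin(t)*x/r,np.sin(t)*y/r,np.cos(t)]); o=np.array(m['origin'])
    return o+g*(z-o[2])/g[2]
E
python3 - <<'E'
from h import *
m=manip.camera_model('wrist')
for u,v,z in [(311,88,.101),(310,267,.09),(300,200,.085),(327,200,.085),(310,150,.1)]: print(wpx(m,u,v,z).round(4))
E
python3 -m handwheel '{"slide":[[0,20,10],[0,33,10],[0,37,0],[1,37,0],[1,37,0],[1,37,0],[1,37,0],[1,37,0],[1,37,0],[1,37,0],[1,37,0],[1,37,0],[2,37,0],[2,37,0],[2,37,0],[2,30,0],[2,25,0],[0,0,0]],"rotation":[[0,0,-5],[0,0,-5],[0,0,-5],[0,0,-5],[0,0,-5],[0,0,-5],[0,0,-5],[0,0,-5],[0,0,-5],[0,0,-5],[0,0,-5],[0,0,-5],[0,0,-5],[0,0,-5],[0,0,-5],[0,0,-5],[0,0,-2.5],[0,0,0]],"jaw":[1,1,1,1,1,1,1,1,1,1,1,1,1,1,1,1,1,1]}' 60
python3 -c "
from h import *
to(*cap(3,.2))"
```

```text
[ 0.4139 -0.2936  0.101 ]
[ 0.5838 -0.2949  0.09  ]
[ 0.5156 -0.3041  0.085 ]
[ 0.5155 -0.2788  0.085 ]
[ 0.4667 -0.2945  0.1   ]
time_s: 22.27
position: [0.5236, 0.3063, 0.2615]
orientation: [[-0.141, 0.99, -0.003], [0.99, 0.141, 0.007], [0.007, -0.002, -1.0]]
wrist_force: [-0.6, 0.6, 0.7]
opening: 1.003
grip_force: 0.0
 slide [  4.1  -0.5 -61.5] | 62.0 rot [-0.4 -0.2 -0.6] | 1.0 t 22.3 open 1.003 F [-0.62  0.56  0.71] grip 0.0 q [-17.  33. -26.  88.  15.  63. -38.]
```

```bash
sed -i 's/VY=.*/VY=dict(A=-.403,B=-.347,C=-.291,D=-.235)/' h.py
python3 -m handwheel '{"slide":[[2,0,-20],[2,0,-30],[0,0,-30],[0,0,-18],[0,0,0],[0,0,0],[0,0,0],[0,0,0],[0,0,0],[0,0,0],[0,0,0],[0,0,0],[0,0,10],[0,0,15],[0,0,10],[0,0,0],[0,0,0],[0,0,0]],"rotation":[[0,0,0],[0,0,0],[0,0,0],[0,0,0],[0,0,0],[0,0,0],[0,0,0],[0,0,0],[0,0,0],[0,0,0],[0,0,0],[0,0,0],[0,0,0],[0,0,0],[0,0,0],[0,0,0],[0,0,0],[0,0,0]],"jaw":[1,1,1,1,1,-1,-1,-1,-1,-1,-1,-1,-1,-1,-1,-1,-1,-1]}' 60
python3 -m handwheel '{"slide":[[0,0,0],[0,0,0]],"rotation":[[0,0,0],[0,0,0]],"jaw":[-1,-1]}' 60
python3 - <<'E'
from h import *
to(*cap(3,.195)); c,a=vrest(); print(repr(c),a); to(*place(c,a,up=.07),'pre')
E
```

```text
time_s: 23.77
position: [0.5303, 0.2985, 0.1995]
orientation: [[-0.132, 0.991, 0.001], [0.991, 0.132, 0.002], [0.002, 0.001, -1.0]]
wrist_force: [0.1, 1.3, -3.7]
opening: 0.364
grip_force: 60.0
time_s: 23.93
position: [0.5304, 0.2987, 0.1994]
orientation: [[-0.132, 0.991, 0.0], [0.991, 0.132, 0.002], [0.002, 0.0, -1.0]]
wrist_force: [-0.1, 0.0, -3.3]
opening: 0.363
grip_force: 60.0
 slide [-2.7  7.1 -4.4] | 9.0 rot [-0.1  0.  -0.1] | 0.0 t 23.9 open 0.363 F [-0.12  0.01 -3.3 ] grip 60.0 q [-17.  36. -24.  92.  17.  55. -39.]
vrest [561.6  -5.2] [109.  147.7] heading 104.1
array([ 0.56279619, -0.00396936]) 1.8166873218224577
pre slide [  29.8 -292.3   15.2] | 294.0 rot [-44.3  -8.5   6.1] | 46.0 t 24.0 open 0.365 F [-0.66  0.58 -3.47] grip 60.0 q [-17.  36. -24.  92.  17.  55. -39.]
```

Tube 3 is full too (−3.4 N), gripped 7 mm off-centre, which I allow for.

```bash
python3 -m handwheel '{"slide":[[0,0,25],[0,0,35],[0,0,35],[0,0,35],[0,0,35],[3.5,-25,0],[3.5,-34,0],[3.5,-34,0],[3.5,-34,0],[3.5,-34,0],[3.5,-34,0],[3.5,-34,0],[3.5,-34,0],[3,-34,0],[0,0,-20],[0,0,-35],[0,0,-35],[0,0,-35],[0,0,-18],[0,0,0]],"rotation":[[0,0,0],[0,0,0],[0,0,0],[0,0,0],[0,0,0],[-4.95,-0.95,0.68],[-4.95,-0.95,0.68],[-4.95,-0.95,0.68],[-4.95,-0.95,0.68],[-4.95,-0.95,0.68],[-4.95,-0.95,0.68],[-4.95,-0.95,0.68],[-4.95,-0.95,0.68],[-4.95,-0.95,0.68],[0,0,0],[0,0,0],[0,0,0],[0,0,0],[0,0,0],[0,0,0]],"jaw":[-1,-1,-1,-1,-1,-1,-1,-1,-1,-1,-1,-1,-1,-1,-1,-1,-1,-1,-1,-1]}' 60
python3 - <<'E'
from h import *
c,a=np.array([.5628,-.0039]),1.8170
to(*place(c,a,s=.157,up=.007),'place')
P,R=place(c,a,s=.157,up=.007);n=vpose(c,a)[2];u=vpose(c,a)[1];e=P-manip.sense()['position'];print('u',e@u*1e3,'n',e@n*1e3)
E
```

```text
time_s: 25.65
position: [0.5595, 0.0029, 0.2171]
orientation: [[-0.179, 0.969, 0.169], [0.685, 0.246, -0.686], [-0.707, -0.007, -0.708]]
wrist_force: [0.1, -0.4, -3.1]
opening: 0.364
grip_force: 61.3
place slide [-10.3  47.5 -46.2] | 67.0 rot [ 0.1 -0.4 -0.1] | 0.0 t 25.6 open 0.364 F [ 0.06 -0.45 -3.09] grip 61.3 q [-16.  35. -11. 106.  57.  67. -48.]
u 1.7407027844703304 n -67.01613404569702
```

```bash
python3 -m handwheel '{"slide":[[-2,9,-9],[-2,10,-10],[-2,10,-10],[-2,9,-9],[-1,5,-4],[-0.5,2,-2],[-0.5,1,-1],[0,0,0],[0,0,0]],"rotation":[[0,0,0],[0,0,0],[0,0,0],[0,0,0],[0,0,0],[0,0,0],[0,0,0],[0,0,0],[0,0,0]],"jaw":[-1,-1,-1,-1,-1,-1,-1,-1,-1]}' 60
python3 -m handwheel '{"slide":[[-0.3,1,-1],[0,0,0],[0,0,0]],"rotation":[[0,0,0],[0,0,0],[0,0,0]],"jaw":[-1,-1,-1]}' 60
python3 - <<'E'
from h import *
c,a=np.array([.5628,-.0039]),1.8170
to(*place(c,a,s=.157,up=.007),'place')
P,R=place(c,a,s=.157,up=.007);n=vpose(c,a)[2];u=vpose(c,a)[1];e=P-manip.sense()['position'];print('u',e@u*1e3,'n',e@n*1e3)
E
```

```text
time_s: 26.4
position: [0.5519, 0.0474, 0.178]
orientation: [[-0.17, 0.97, 0.175], [0.683, 0.244, -0.688], [-0.71, 0.002, -0.704]]
wrist_force: [-0.3, -0.2, -2.8]
opening: 0.365
grip_force: 61.3
time_s: 26.65
position: [0.5514, 0.0488, 0.1765]
orientation: [[-0.171, 0.97, 0.174], [0.684, 0.244, -0.688], [-0.71, 0.002, -0.705]]
wrist_force: [0.4, 0.8, -3.4]
opening: 0.366
grip_force: 61.3
place slide [-2.2  1.7 -5.6] | 6.0 rot [ 0.2  0.2 -0. ] | 0.0 t 26.6 open 0.366 F [ 0.38  0.76 -3.38] grip 61.3 q [-21.  39. -12. 106.  57.  67. -55.]
u -2.428953148816414 n -5.470092057335454
```

```bash
python3 -m handwheel '{"slide":[[-0.6,1,-2.5],[0,0,0],[0,0,0]],"rotation":[[0,0,0],[0,0,0],[0,0,0]],"jaw":[-1,-1,-1]}' 60
python3 -m handwheel '{"slide":[[-1,1,-2.5],[0,0,0],[0,0,0]],"rotation":[[0,0,0],[0,0,0],[0,0,0]],"jaw":[-1,-1,-1]}' 60
python3 - <<'E'
from h import *
c,a=np.array([.5628,-.0039]),1.8170
to(*place(c,a,s=.157,up=.007),'place')
E
```

```text
time_s: 26.9
position: [0.5506, 0.0501, 0.1736]
orientation: [[-0.172, 0.97, 0.174], [0.683, 0.245, -0.688], [-0.71, 0.001, -0.705]]
wrist_force: [-0.1, -0.1, -3.5]
opening: 0.365
grip_force: 61.3
time_s: 27.15
position: [0.5496, 0.0509, 0.1712]
orientation: [[-0.171, 0.97, 0.174], [0.683, 0.244, -0.688], [-0.71, 0.001, -0.704]]
wrist_force: [-0.1, -0.6, -4.2]
opening: 0.363
grip_force: 61.3
place slide [-0.4 -0.5 -0.2] | 1.0 rot [ 0.2  0.1 -0. ] | 0.0 t 27.1 open 0.363 F [-0.14 -0.57 -4.22] grip 61.3 q [-21.  40. -12. 106.  57.  67. -56.]
```

```bash
python3 -m handwheel '{"slide":[[-0.4,1.3,-1.5],[0,0,0],[0,0,0],[0,0,0],[0,0,0],[0,0,0],[0,0,0],[0,0,0],[-3,11,11],[-4,17,17],[-5,20,20],[-5,20,20],[0,0,30],[0,0,35],[0,0,35],[0,0,0]],"rotation":[[0,0,0],[0,0,0],[0,0,0],[0,0,0],[0,0,0],[0,0,0],[0,0,0],[0,0,0],[0,0,0],[0,0,0],[0,0,0],[0,0,0],[0,0,0],[0,0,0],[0,0,0],[0,0,0]],"jaw":[-1,-1,0.2,0.5,1,1,1,1,1,1,1,1,1,1,1,1]}' 60
python3 -m handwheel '{"slide":[[4,-16,0],[4,-16,0],[4,-16,0],[4,-16,0],[4,-16,0],[4,-16,0],[4,-16,0],[4,-16,0],[4,-16,0],[4,-16,0],[4,-16,0],[4,-16,0],[4,-16,0],[0,0,0],[0,0,0]],"rotation":[[6.65,1.75,0],[6.65,1.75,0],[6.65,1.75,0],[6.65,1.75,0],[6.65,1.75,0],[6.65,1.75,0],[6.65,1.75,0],[6.65,1.75,0],[6.65,1.75,0],[6.65,1.75,0],[6.65,1.75,0],[6.65,1.75,0],[6.65,1.75,0],[0,0,0],[0,0,0]],"jaw":[1,1,1,1,1,1,1,1,1,1,1,1,1,1,1]}' 60
python3 - <<'E'
from h import *
c,a=np.array([.5628,-.0039]),1.8170
to(*side(c,a,s=.078,up=.11),'sidepre')
p,d,m=cam('wrist'); cv2.imwrite('pics/w6.png',p[:,:,::-1])
E
```

```text
time_s: 28.48
position: [0.5343, 0.1215, 0.3448]
orientation: [[-0.162, 0.97, 0.183], [0.687, 0.244, -0.684], [-0.708, 0.015, -0.706]]
wrist_force: [-0.3, -0.3, -0.3]
opening: 1.001
grip_force: 0.0
time_s: 29.73
position: [0.5842, -0.0919, 0.3338]
orientation: [[-0.165, 0.969, -0.183], [0.697, 0.246, 0.674], [0.698, -0.016, -0.716]]
wrist_force: [-0.1, 1.2, -0.1]
opening: 0.997
grip_force: 0.0
sidepre slide [  -0.9    6.5 -144.5] | 145.0 rot [ 0.9 -0.7 -0.2] | 1.0 t 29.7 open 0.997 F [-0.14  1.23 -0.07] grip 0.0 q [ 38.  43. -33.  72. -18.  90.  26.]
```

View pics/w6.png

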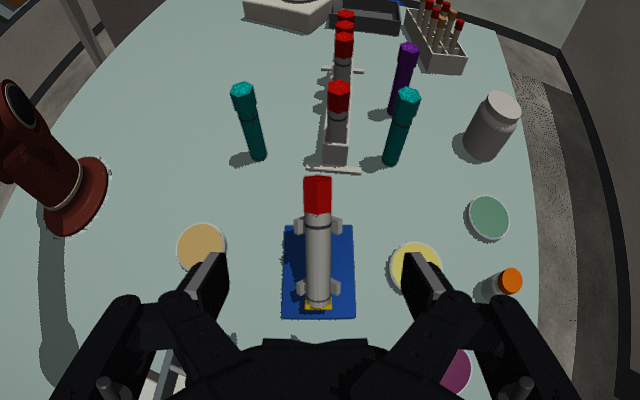

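The second tube lies in the groove, centred at column 318. Going down on its side.

```bash
python3 -m handwheel '{"slide":[[0,0,-20],[0,1,-30],[0,1,-35],[0,1,-35],[0,1,-26],[0,0,-4],[-3,10,-10],[-4,17,-17],[-4,17,-17],[-4,17,-17],[-2.5,9,-10],[-1.5,5,-6],[0,0,0],[0,0,0]],"rotation":[[0,0,0],[0,0,0],[0,0,0],[0,0,0],[0,0,0],[0.9,-0.7,0],[0,0,0],[0,0,0],[0,0,0],[0,0,0],[0,0,0],[0,0,0],[0,0,0],[0,0,0]],"jaw":[1,1,1,1,1,1,1,1,1,1,1,1,1,1]}' 60
python3 - <<'E'
from h import *
c,a=np.array([.5628,-.0039]),1.8170
to(*side(c,a,s=.078),'side')
P,R=side(c,a,s=.078);n=vpose(c,a)[2];u=vpose(c,a)[1];e=P-manip.sense()['position'];print('u',e@u*1e3,'n',e@n*1e3)
E
```

```text
time_s: 30.95
position: [0.5663, -0.0086, 0.1123]
orientation: [[-0.185, 0.967, -0.173], [0.685, 0.253, 0.683], [0.705, 0.008, -0.709]]
wrist_force: [-0.4, 0.4, 0.2]
opening: 1.002
grip_force: 0.0
side slide [-2.  -1.3 -0.8] | 3.0 rot [ 0.1  0.5 -0.6] | 1.0 t 30.9 open 1.002 F [-0.36  0.42  0.16] grip 0.0 q [ 35.  54. -33.  92. -17.  60.  35.]
u -1.1350719675314853 n 0.03489880494665624
```

```bash
python3 -m handwheel '{"slide":[[0,0,0],[0,0,0],[0,0,0],[0,0,0],[0,0,0],[0,0,0],[0,0,0],[0,0,0],[1.5,-6,6],[3.5,-14,14],[5,-20,20],[5,-20,20],[0,0,30],[0,0,30],[0,0,30],[0,0,0]],"rotation":[[0,0,0],[0,0,0],[0,0,0],[0,0,0],[0,0,0],[0,0,0],[0,0,0],[0,0,0],[0,0,0],[0,0,0],[0,0,0],[0,0,0],[0,0,0],[0,0,0],[0,0,0],[0,0,0]],"jaw":[-1,-1,-1,-1,-1,-1,-1,-1,-1,-1,-1,-1,-1,-1,-1,-1]}' 80
python3 -m handwheel '{"slide":[[-5.5,-26,0],[-5.5,-26,0],[-5.5,-26,0],[-5.5,-26,0],[-5.5,-26,0],[-5.5,-26,0],[-5.5,-26,0],[-5.5,-26,0],[-5.5,-26,0],[-5.5,-26,0],[-5.5,-26,0],[-5.5,-26,0],[-5.5,-22,0],[0,0,0],[0,0,0]],"rotation":[[-2.28,-2.9,5.48],[-2.28,-2.9,5.48],[-2.28,-2.9,5.48],[-2.28,-2.9,5.48],[-2.28,-2.9,5.48],[-2.28,-2.9,5.48],[-2.28,-2.9,5.48],[-2.28,-2.9,5.48],[-2.28,-2.9,5.48],[-2.28,-2.9,5.48],[-2.28,-2.9,5.48],[-2.28,-2.9,5.48],[-2.28,-2.9,5.48],[0,0,0],[0,0,0]],"jaw":[-1,-1,-1,-1,-1,-1,-1,-1,-1,-1,-1,-1,-1,-1,-1]}' 80
python3 -c "
from h import *
to(*mix('A'),'mix A')"
```

```text
time_s: 32.28
position: [0.5833, -0.0686, 0.2671]
orientation: [[-0.19, 0.968, -0.165], [0.686, 0.251, 0.683], [0.702, 0.017, -0.712]]
wrist_force: [0.7, 0.9, -2.2]
opening: 0.343
grip_force: 79.6
time_s: 33.53
position: [0.5065, -0.4043, 0.2591]
orientation: [[-1.0, 0.004, -0.006], [0.004, 1.0, -0.0], [0.006, -0.0, -1.0]]
wrist_force: [-0.7, 0.2, -3.7]
opening: 0.342
grip_force: 79.7
mix A slide [   3.5    1.3 -166.1] | 166.0 rot [ 0.  -0.4  0.2] | 0.0 t 33.5 open 0.342 F [-0.7   0.17 -3.71] grip 79.7 q [ 59.  40. -43.  80.  28.  70. 104.]
```

```bash
python3 -m handwheel '{"slide":[[2,1,-20],[1,0,-35],[0,0,-35],[0,0,-30],[0,0,-20],[0,0,-12],[0,0,0],[0,0,-4],[0,0,-2],[0,0,0],[0,0,0]],"rotation":[[0,0,0],[0,0,0],[0,0,0],[0,0,0],[0,0,0],[0,0,0],[0,0,0],[0,0,0],[0,0,0],[0,0,0],[0,0,0]],"jaw":[-1,-1,-1,-1,-1,-1,-1,-1,-1,-1,-1]}' 80
python3 -c "
from h import *
to(*mix('A'),'mix A')"
```

```text
time_s: 34.45
position: [0.5126, -0.4019, 0.1042]
orientation: [[-1.0, -0.001, -0.001], [-0.001, 1.0, -0.003], [0.001, -0.003, -1.0]]
wrist_force: [0.4, -0.3, -3.8]
opening: 0.348
grip_force: 79.7
mix A slide [ -2.6  -1.1 -11.2] | 12.0 rot [ 0.2 -0.1 -0. ] | 0.0 t 34.5 open 0.348 F [ 0.36 -0.34 -3.76] grip 79.7 q [ 57.  49. -38.  89.  35.  54.  97.]
```

```bash
python3 -m handwheel '{"slide":[[-2,-1,-5],[0,0,-2.5],[0,0,-1],[0,0,0],[0,0,0]],"rotation":[[0,0,0],[0,0,0],[0,0,0],[0,0,0],[0,0,0]],"jaw":[-1,-1,-1,-1,-1]}' 80
python3 -m handwheel '{"slide":[[0,0,-1.5],[0,0,0],[0,0,0]],"rotation":[[0,0,0],[0,0,0],[0,0,0]],"jaw":[-1,-1,-1]}' 80
```

```text
time_s: 34.87
position: [0.5099, -0.4037, 0.0954]
orientation: [[-1.0, -0.0, -0.002], [-0.0, 1.0, -0.004], [0.002, -0.004, -1.0]]
wrist_force: [-0.1, -0.7, 3.6]
opening: 0.351
grip_force: 80.7
time_s: 35.12
position: [0.5102, -0.4044, 0.0946]
orientation: [[-1.0, -0.0, -0.001], [0.0, 1.0, -0.006], [0.001, -0.006, -1.0]]
wrist_force: [-1.4, -3.5, 7.3]
opening: 0.346
grip_force: 81.1
```

```bash
cat >> h.py <<'E'
def mixred():
    m=manip.camera_model('wrist'); p,d=manip.camera('wrist'); hsv=cv2.cvtColor(p,cv2.COLOR_RGB2HSV).astype(int)
    red=((hsv[...,0]<8)|(hsv[...,0]>172))&(hsv[...,1]>140)&(hsv[...,2]>60)
    k,lab,st,ce=cv2.connectedComponentsWithStats(red.astype(np.uint8))
    for i in range(1,k):
        x,y,w,h,n=st[i]
        if n<300: continue
        A=wpx(m,x+w/2,y,.1);B=wpx(m,x+w/2,y+h,.1); P=wpx(m,x,y+h/2,.085);Q=wpx(m,x+w,y+h/2,.085)
        print('cap x',A[0].round(3),B[0].round(3),'y',P[1].round(3),Q[1].round(3),'-> mid x',(B[0]+.047).round(3), A[0]+.085)
    return p
E
python3 -m handwheel '{"slide":[[0,0,1],[0,0,0],[0,0,0],[0,0,0],[0,0,10],[0,0,20],[0,0,30],[0,0,30],[0,0,30],[0,0,30],[0,0,0],[0,0,0]],"rotation":[[0,0,0],[0,0,0],[0,0,0],[0,0,0],[0,0,0],[0,0,0],[0,0,0],[0,0,0],[0,0,0],[0,0,0],[0,0,0],[0,0,0]],"jaw":[-0.1,0,0.05,0.05,0.05,0.05,0.05,0.05,0.05,0.05,0.5,0.5]}' 60
python3 - <<'E'
from h import *
p=mixred(); cv2.imwrite('pics/w7.png',p[:,:,::-1])
to(np.r_[caps[3],.27],cap(4,0)[1],'cap4')
E
python3 -m handwheel '{"slide":[[0,20,10],[0,33,10],[0,37,0],[1,37,0],[1,37,0],[1,37,0],[1,37,0],[1,37,0],[1,37,0],[1,37,0],[1,37,0],[1,37,0],[1,37,0],[1,37,0],[1,37,0],[1,37,0],[1,37,0],[1,37,0],[1,37,0],[1,37,0]],"rotation":[[0,0,-4],[0,0,-4],[0,0,-4],[0,0,-4],[0,0,-4],[0,0,-4],[0,0,-4],[0,0,-4],[0,0,-4],[0,0,-4],[0,0,-4],[0,0,-4],[0,0,-4],[0,0,-4],[0,0,-4],[0,0,-4],[0,0,-4],[0,0,-4],[0,0,-4],[0,0,-4]],"jaw":[1,1,1,1,1,1,1,1,1,1,1,1,1,1,1,1,1,1,1,1]}' 60
python3 -c "
from h import *
to(*cap(4,.2))"
```

```text
time_s: 36.12
position: [0.5111, -0.4026, 0.2468]
orientation: [[-1.0, -0.001, 0.002], [-0.001, 1.0, -0.005], [-0.002, -0.005, -1.0]]
wrist_force: [-0.9, -0.4, -0.9]
opening: 0.747
grip_force: 0.0
cap x 0.418 0.457 y -0.422 -0.389 -> mid x 0.504 0.5034977410453215
cap x 0.416 0.456 y -0.309 -0.271 -> mid x 0.503 0.5009907031740419
cap4 slide [ 12.  753.6  25.3] | 754.0 rot [  0.1  -0.2 -82.6] | 83.0 t 36.2 open 0.748 F [-0.67  0.65 -0.67] grip 0.0 q [ 59.  41. -42.  81.  29.  68. 103.]
time_s: 37.83
position: [0.5259, 0.3174, 0.262]
orientation: [[-0.171, 0.985, -0.006], [0.985, 0.171, 0.0], [0.001, -0.005, -1.0]]
wrist_force: [1.0, -0.1, -0.4]
opening: 1.003
grip_force: 0.0
 slide [ -4.   33.7 -62. ] | 71.0 rot [-0.  -0.3 -2.3] | 2.0 t 37.8 open 1.003 F [ 0.96 -0.06 -0.37] grip 0.0 q [-18.  33. -25.  86.  15.  64. -36.]
```

Both tubes are centred on the rollers (mid x 0.504 and 0.503). On to cap 4.

```bash
python3 -m handwheel '{"slide":[[-1,18,0],[-2,16,0],[0,0,0],[0,0,-20],[0,0,-30],[0,0,-30],[0,0,-15],[0,0,0],[0,0,0]],"rotation":[[0,0,-2],[0,0,0],[0,0,0],[0,0,0],[0,0,0],[0,0,0],[0,0,0],[0,0,0],[0,0,0]],"jaw":[1,1,1,1,1,1,1,1,1]}' 60
python3 -c "
from h import *
to(*cap(4,.162))"
```

```text
time_s: 38.58
position: [0.5238, 0.3484, 0.1676]
orientation: [[-0.139, 0.99, -0.005], [0.99, 0.139, -0.0], [0.001, -0.005, -1.0]]
wrist_force: [0.1, 0.8, 1.1]
opening: 0.998
grip_force: 0.0
 slide [-1.9  2.7 -5.6] | 6.0 rot [ 0.  -0.3 -0.5] | 1.0 t 38.6 open 0.998 F [0.08 0.77 1.12] grip 0.0 q [-23.  40. -22.  90.  17.  53. -43.]
```

```bash
python3 -m handwheel '{"slide":[[-1.5,3,-5],[0,0,0],[0,0,0],[0,0,0],[0,0,0],[0,0,0],[0,0,0],[0,0,0],[0,0,0],[0,0,10],[0,0,15],[0,0,10],[0,0,0],[0,0,0],[0,0,0]],"rotation":[[0,0,0],[0,0,0],[0,0,0],[0,0,0],[0,0,0],[0,0,0],[0,0,0],[0,0,0],[0,0,0],[0,0,0],[0,0,0],[0,0,0],[0,0,0],[0,0,0],[0,0,0]],"jaw":[1,1,-1,-1,-1,-1,-1,-1,-1,-1,-1,-1,-1,-1,-1]}' 60
python3 -m handwheel '{"slide":[[0,0,0],[0,0,0]],"rotation":[[0,0,0],[0,0,0]],"jaw":[-1,-1]}' 60
python3 - <<'E'
from h import *
to(*cap(4,.197)); c,a=vrest(); print(repr(c),a); to(*place(c,a,s=.157,up=.07),'pre')
E
```

```text
time_s: 39.83
position: [0.522, 0.3528, 0.198]
orientation: [[-0.14, 0.99, -0.004], [0.99, 0.14, 0.001], [0.002, -0.003, -1.0]]
wrist_force: [0.4, -0.8, -4.6]
opening: 0.375
grip_force: 60.1
time_s: 40.0
position: [0.522, 0.3529, 0.1978]
orientation: [[-0.14, 0.99, -0.004], [0.99, 0.14, 0.001], [0.002, -0.004, -1.0]]
wrist_force: [0.0, 0.0, -3.2]
opening: 0.374
grip_force: 60.1
 slide [-0.1 -1.8 -0.8] | 2.0 rot [-0.1 -0.2 -0.5] | 1.0 t 40.0 open 0.374 F [ 0.03  0.05 -3.2 ] grip 60.1 q [-23.  38. -23.  88.  16.  57. -42.]
vrest [562.   -4.8] [109.9 147.1] heading 104.3
array([ 0.56316509, -0.00355443]) 1.8195760859463803
pre slide [  38.3 -345.5   17.5] | 348.0 rot [-44.3  -8.9   5.9] | 46.0 t 40.0 open 0.376 F [ 0.08  0.35 -4.7 ] grip 60.1 q [-23.  38. -23.  88.  16.  57. -42.]
```

Tube 4 is full. Carrying it to the V-rest.

```bash
python3 -m handwheel '{"slide":[[0,0,25],[0,0,35],[0,0,35],[0,0,35],[0,0,35],[3.8,-25,0],[3.8,-34,0],[3.8,-36,0],[3.8,-36,0],[3.8,-36,0],[3.8,-36,0],[3.8,-36,0],[3.8,-36,0],[3.8,-36,0],[3.8,-34,0],[0,0,-20],[0,0,-35],[0,0,-35],[0,0,-35],[0,0,-22]],"rotation":[[0,0,0],[0,0,0],[0,0,0],[0,0,0],[0,0,0],[-4.43,-0.89,0.59],[-4.43,-0.89,0.59],[-4.43,-0.89,0.59],[-4.43,-0.89,0.59],[-4.43,-0.89,0.59],[-4.43,-0.89,0.59],[-4.43,-0.89,0.59],[-4.43,-0.89,0.59],[-4.43,-0.89,0.59],[-4.43,-0.89,0.59],[0,0,0],[0,0,0],[0,0,0],[0,0,0],[0,0,0]],"jaw":[-1,-1,-1,-1,-1,-1,-1,-1,-1,-1,-1,-1,-1,-1,-1,-1,-1,-1,-1,-1]}' 60
python3 -m handwheel '{"slide":[[0,0,0],[0,0,0]],"rotation":[[0,0,0],[0,0,0]],"jaw":[-1,-1]}' 60
cat >> h.py <<'E'
def un(P,c,a):
    f,u,n,yb=vpose(c,a); e=(P[0]-manip.sense()['position'])*1e3; print('u',(e@u).round(1),'n',(e@n).round(1),'yb',(e@yb).round(1)); to(*P)
E
python3 - <<'E'
from h import *
c,a=np.array([.563,-.0037]),1.8186
un(place(c,a,s=.157),c,a)
E
```

```text
time_s: 41.72
position: [0.559, 0.0095, 0.2127]
orientation: [[-0.177, 0.969, 0.172], [0.688, 0.247, -0.682], [-0.704, -0.003, -0.711]]
wrist_force: [-0.4, 0.4, -3.1]
opening: 0.371
grip_force: 61.0
time_s: 41.88
position: [0.5602, 0.009, 0.216]
orientation: [[-0.176, 0.969, 0.174], [0.686, 0.247, -0.685], [-0.706, -0.001, -0.708]]
wrist_force: [-0.1, -0.3, -2.8]
opening: 0.369
grip_force: 61.0
u -1.4 n -69.3 yb -0.4
 slide [-12.2  46.4 -50. ] | 69.0 rot [-0.  -0.1 -0.1] | 0.0 t 41.9 open 0.369 F [-0.1  -0.34 -2.83] grip 61.0 q [-18.  35.  -9. 106.  56.  66. -48.]
```

```bash
python3 -m handwheel '{"slide":[[-2.5,9,-10],[-2.5,10,-11],[-2.5,10,-11],[-2,8,-9],[-1,4,-4],[-0.5,2,-2],[0,0,0],[0,0,0]],"rotation":[[0,0,0],[0,0,0],[0,0,0],[0,0,0],[0,0,0],[0,0,0],[0,0,0],[0,0,0]],"jaw":[-1,-1,-1,-1,-1,-1,-1,-1]}' 60
python3 - <<'E'
from h import *
c,a=np.array([.563,-.0037]),1.8186
un(place(c,a,s=.157),c,a)
E
```

```text
time_s: 42.55
position: [0.5498, 0.0508, 0.1707]
orientation: [[-0.172, 0.969, 0.175], [0.685, 0.246, -0.686], [-0.708, 0.002, -0.707]]
wrist_force: [0.7, -0.4, -3.1]
opening: 0.37
grip_force: 61.0
u 0.1 n -6.8 yb -0.6
 slide [-1.8  4.6 -4.7] | 7.0 rot [ 0.   0.1 -0. ] | 0.0 t 42.5 open 0.37 F [ 0.7  -0.4  -3.06] grip 61.0 q [-22.  40. -10. 107.  56.  65. -56.]
```

```bash
python3 -m handwheel '{"slide":[[-1,2.5,-2.5],[-0.4,1.5,-1.5],[0,0,0],[0,0,0]],"rotation":[[0,0,0],[0,0,0],[0,0,0],[0,0,0]],"jaw":[-1,-1,-1,-1]}' 60
python3 -m handwheel '{"slide":[[-0.3,1,-1],[0,0,0],[0,0,0]],"rotation":[[0,0,0],[0,0,0],[0,0,0]],"jaw":[-1,-1,-1]}' 60
python3 - <<'E'
from h import *
c,a=np.array([.563,-.0037]),1.8186
un(place(c,a,s=.157),c,a)
E
```

```text
time_s: 42.88
position: [0.5479, 0.0553, 0.1658]
orientation: [[-0.174, 0.969, 0.175], [0.685, 0.246, -0.685], [-0.707, 0.001, -0.707]]
wrist_force: [0.3, -0.5, -2.9]
opening: 0.371
grip_force: 61.0
time_s: 43.13
position: [0.5476, 0.0563, 0.1648]
orientation: [[-0.174, 0.969, 0.175], [0.685, 0.246, -0.685], [-0.707, 0.001, -0.707]]
wrist_force: [-0.2, -0.3, -4.0]
opening: 0.373
grip_force: 61.0
u 0.2 n 1.5 yb 0.2
 slide [ 0.4 -0.9  1.2] | 2.0 rot [-0.   0.  -0.1] | 0.0 t 43.1 open 0.373 F [-0.18 -0.34 -3.97] grip 61.0 q [-23.  40. -10. 107.  56.  65. -56.]
```

```bash
python3 -m handwheel '{"slide":[[-0.4,1.2,-1.2],[0,0,0],[0,0,0],[0,0,0],[0,0,0],[0,0,0],[0,0,0],[0,0,0],[-3,11,11],[-4,17,17],[-5,20,20],[-5,20,20],[0,0,30],[0,0,35],[0,0,35],[0,0,0]],"rotation":[[0,0,0],[0,0,0],[0,0,0],[0,0,0],[0,0,0],[0,0,0],[0,0,0],[0,0,0],[0,0,0],[0,0,0],[0,0,0],[0,0,0],[0,0,0],[0,0,0],[0,0,0],[0,0,0]],"jaw":[-1,-1,0.2,0.5,1,1,1,1,1,1,1,1,1,1,1,1]}' 60
python3 -m handwheel '{"slide":[[4,-16.4,0],[4,-16.4,0],[4,-16.4,0],[4,-16.4,0],[4,-16.4,0],[4,-16.4,0],[4,-16.4,0],[4,-16.4,0],[4,-16.4,0],[4,-16.4,0],[4,-16.4,0],[4,-16.4,0],[4,-16.4,0],[0,0,0],[0,0,0]],"rotation":[[6.65,1.75,0],[6.65,1.75,0],[6.65,1.75,0],[6.65,1.75,0],[6.65,1.75,0],[6.65,1.75,0],[6.65,1.75,0],[6.65,1.75,0],[6.65,1.75,0],[6.65,1.75,0],[6.65,1.75,0],[6.65,1.75,0],[6.65,1.75,0],[0,0,0],[0,0,0]],"jaw":[1,1,1,1,1,1,1,1,1,1,1,1,1,1,1]}' 60
python3 - <<'E'
from h import *
c,a=vrest(); print(c,a)
c,a=np.array([.563,-.0037]),1.8186
to(*side(c,a,s=.078,up=.11),'sidepre')
p,d,m=cam('wrist'); cv2.imwrite('pics/w8.png',p[:,:,::-1])
E
```

```text
time_s: 44.47
position: [0.5322, 0.1267, 0.3386]
orientation: [[-0.165, 0.969, 0.183], [0.689, 0.246, -0.682], [-0.706, 0.014, -0.708]]
wrist_force: [0.8, -0.0, 0.3]
opening: 1.0
grip_force: 0.0
time_s: 45.72
position: [0.582, -0.0919, 0.3277]
orientation: [[-0.166, 0.969, -0.183], [0.694, 0.247, 0.677], [0.701, -0.015, -0.713]]
wrist_force: [-0.7, 0.4, -0.1]
opening: 0.999
grip_force: 0.0
vrest [561.8  -4.9] [109.3 147.3] heading 104.1
[ 0.5629699 -0.0037332] 1.8170160391247576
sidepre slide [   1.5    3.6 -140.8] | 141.0 rot [ 0.7 -0.5 -0.4] | 1.0 t 45.8 open 1.003 F [0.43 1.45 1.29] grip 0.0 q [ 38.  43. -32.  73. -19.  90.  27.]
```

View pics/w8.png

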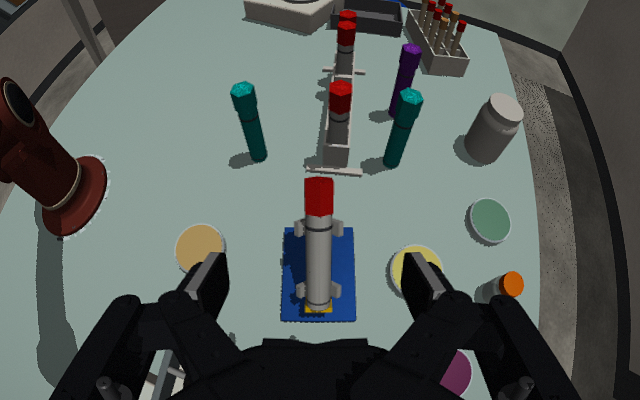

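The third tube lies in the groove, centred at column 319. Descending to take it by the side.

```bash
python3 -m handwheel '{"slide":[[0,0,-20],[0,0,-30],[0,0,-35],[0,0,-35],[0,0,-22],[0,0,-4],[-3,10,-10],[-4,17,-17],[-4,17,-17],[-4,17,-17],[-2.5,9,-10],[-1.5,5,-6],[0,0,0],[0,0,0]],"rotation":[[0,0,0],[0,0,0],[0,0,0],[0,0,0],[0,0,0],[0.7,-0.5,0],[0,0,0],[0,0,0],[0,0,0],[0,0,0],[0,0,0],[0,0,0],[0,0,0],[0,0,0]],"jaw":[1,1,1,1,1,1,1,1,1,1,1,1,1,1]}' 60
python3 - <<'E'
from h import *
c,a=np.array([.563,-.0037]),1.8175
un(side(c,a,s=.078),c,a)
E
```

```text
time_s: 46.98
position: [0.5642, -0.0125, 0.1101]
orientation: [[-0.184, 0.967, -0.175], [0.684, 0.254, 0.683], [0.705, 0.006, -0.709]]
wrist_force: [-0.3, -0.2, -0.0]
opening: 1.001
grip_force: 0.0
u 2.8 n -0.9 yb 1.0
 slide [0.3 2.8 1.4] | 3.0 rot [ 0.1  0.3 -0.6] | 1.0 t 47.0 open 1.001 F [-0.28 -0.22 -0.01] grip 0.0 q [ 34.  54. -31.  92. -18.  60.  36.]
```

```bash
python3 -m handwheel '{"slide":[[0,1.5,1.5],[0,0,0],[0,0,0],[0,0,0],[0,0,0],[0,0,0],[0,0,0],[0,0,0],[0,0,0],[1.5,-6,6],[3.5,-14,14],[5,-20,20],[5,-20,20],[0,0,30],[0,0,30],[0,0,30],[0,0,0]],"rotation":[[0,0,0],[0,0,0],[0,0,0],[0,0,0],[0,0,0],[0,0,0],[0,0,0],[0,0,0],[0,0,0],[0,0,0],[0,0,0],[0,0,0],[0,0,0],[0,0,0],[0,0,0],[0,0,0],[0,0,0]],"jaw":[1,-1,-1,-1,-1,-1,-1,-1,-1,-1,-1,-1,-1,-1,-1,-1,-1]}' 80
python3 -m handwheel '{"slide":[[-5.5,-13,0],[-5.5,-13,0],[-5.5,-13,0],[-5.5,-13,0],[-5.5,-13,0],[-5.5,-13,0],[-5.5,-13,0],[-5.5,-13,0],[-5.5,-13,0],[-5.5,-13,0],[-5.5,-13,0],[-5.5,-13,0],[-5.5,-11,0],[0,0,0],[0,0,0]],"rotation":[[-2.28,-2.9,5.48],[-2.28,-2.9,5.48],[-2.28,-2.9,5.48],[-2.28,-2.9,5.48],[-2.28,-2.9,5.48],[-2.28,-2.9,5.48],[-2.28,-2.9,5.48],[-2.28,-2.9,5.48],[-2.28,-2.9,5.48],[-2.28,-2.9,5.48],[-2.28,-2.9,5.48],[-2.28,-2.9,5.48],[-2.28,-2.9,5.48],[0,0,0],[0,0,0]],"jaw":[-1,-1,-1,-1,-1,-1,-1,-1,-1,-1,-1,-1,-1,-1,-1]}' 80
python3 -c "
from h import *
to(*mix('D',s=.077),'mix D')"
```

```text
time_s: 48.4
position: [0.5799, -0.0709, 0.2656]
orientation: [[-0.188, 0.967, -0.171], [0.685, 0.254, 0.683], [0.704, 0.011, -0.71]]
wrist_force: [1.4, 1.9, -1.8]
opening: 0.35
grip_force: 79.5
time_s: 49.65
position: [0.5048, -0.2382, 0.2588]
orientation: [[-1.0, 0.003, -0.009], [0.003, 1.0, -0.003], [0.009, -0.003, -1.0]]
wrist_force: [-0.1, 0.8, -4.7]
opening: 0.345
grip_force: 79.5
mix D slide [   6.2    3.2 -165.8] | 166.0 rot [ 0.2 -0.5  0.2] | 1.0 t 49.6 open 0.345 F [-0.15  0.78 -4.65] grip 79.5 q [ 49.  32. -42.  96.  24.  62.  90.]
```

```bash
python3 -m handwheel '{"slide":[[2,2,-20],[2,1,-35],[0,0,-35],[0,0,-30],[0,0,-20],[0,0,-12],[0,0,0],[0,0,-4],[0,0,-2],[0,0,0],[0,0,0]],"rotation":[[0,0,0],[0,0,0],[0,0,0],[0,0,0],[0,0,0],[0,0,0],[0,0,0],[0,0,0],[0,0,0],[0,0,0],[0,0,0]],"jaw":[-1,-1,-1,-1,-1,-1,-1,-1,-1,-1,-1]}' 80
python3 -c "
from h import *
to(*mix('D',s=.077),'mix D')"
```

```text
time_s: 50.57
position: [0.5114, -0.2354, 0.1032]
orientation: [[-1.0, 0.001, -0.002], [0.001, 1.0, -0.005], [0.002, -0.005, -1.0]]
wrist_force: [0.4, 0.0, -3.0]
opening: 0.35
grip_force: 79.6
mix D slide [ -0.4   0.4 -10.2] | 10.0 rot [ 0.3 -0.1  0. ] | 0.0 t 50.6 open 0.35 F [ 0.38  0.05 -3.02] grip 79.6 q [ 43.  43. -34. 105.  34.  44.  81.]
```

```bash
python3 -m handwheel '{"slide":[[0,0,-5],[0,0,-2.5],[0,0,-1],[0,0,0],[0,0,0]],"rotation":[[0,0,0],[0,0,0],[0,0,0],[0,0,0],[0,0,0]],"jaw":[-1,-1,-1,-1,-1]}' 80
python3 -m handwheel '{"slide":[[0,0,-1],[0,0,0],[0,0,0]],"rotation":[[0,0,0],[0,0,0],[0,0,0]],"jaw":[-1,-1,-1]}' 80
```

```text
time_s: 50.98
position: [0.5122, -0.2366, 0.0956]
orientation: [[-1.0, 0.001, -0.001], [0.001, 1.0, -0.008], [0.0, -0.008, -1.0]]
wrist_force: [0.8, -1.4, 5.3]
opening: 0.346
grip_force: 80.9
time_s: 51.23
position: [0.5123, -0.237, 0.0951]
orientation: [[-1.0, 0.001, -0.0], [0.001, 1.0, -0.009], [0.0, -0.009, -1.0]]
wrist_force: [-0.5, -3.4, 8.6]
opening: 0.346
grip_force: 81.2
```

```bash
python3 -m handwheel '{"slide":[[0,0,1],[0,0,0],[0,0,0],[0,0,0],[0,0,10],[0,0,20],[0,0,30],[0,0,30],[0,0,30],[0,0,30],[0,0,0],[0,0,0]],"rotation":[[0,0,0],[0,0,0],[0,0,0],[0,0,0],[0,0,0],[0,0,0],[0,0,0],[0,0,0],[0,0,0],[0,0,0],[0,0,0],[0,0,0]],"jaw":[-0.1,0,0,0,0,0,0,0,0,0,0.5,0.5]}' 60
python3 - <<'E'
from h import *
p=mixred(); to(np.r_[caps[4],.27],cap(5,0)[1],'cap5')
E
python3 -m handwheel '{"slide":[[0,20,10],[0,33,10],[0,36,0],[0,36,0],[0,36,0],[0,36,0],[0,36,0],[0,36,0],[0,36,0],[0,36,0],[0,36,0],[0,36,0],[0,36,0],[0,36,0],[0,36,0],[1,36,0],[1,36,0],[1,27,0],[0,0,0],[0,0,0]],"rotation":[[0,0,-4.6],[0,0,-4.6],[0,0,-4.6],[0,0,-4.6],[0,0,-4.6],[0,0,-4.6],[0,0,-4.6],[0,0,-4.6],[0,0,-4.6],[0,0,-4.6],[0,0,-4.6],[0,0,-4.6],[0,0,-4.6],[0,0,-4.6],[0,0,-4.6],[0,0,-4.6],[0,0,-4.6],[0,0,-4.6],[0,0,0],[0,0,0]],"jaw":[1,1,1,1,1,1,1,1,1,1,1,1,1,1,1,1,1,1,1,1]}' 60
python3 -c "
from h import *
to(*cap(5,.2))"
```

```text
time_s: 52.23
position: [0.5117, -0.235, 0.246]
orientation: [[-1.0, 0.0, 0.0], [0.0, 1.0, -0.006], [-0.0, -0.006, -1.0]]
wrist_force: [0.9, -0.7, -0.3]
opening: 0.744
grip_force: 0.0
cap x 0.417 0.455 y -0.313 -0.279 -> mid x 0.502 0.5016035929995614
cap x 0.419 0.458 y -0.255 -0.221 -> mid x 0.505 0.5039080438143009
cap x 0.418 0.458 y -0.429 -0.384 -> mid x 0.505 0.502725676171898
cap5 slide [  4.5 630.1  25.8] | 631.0 rot [  0.1  -0.4 -82.5] | 82.0 t 52.3 open 0.752 F [-0.72  0.43 -0.1 ] grip 0.0 q [ 48.  33. -41.  96.  25.  60.  89.]
time_s: 53.95
position: [0.5118, 0.3864, 0.2612]
orientation: [[-0.13, 0.991, -0.009], [0.992, 0.13, 0.001], [0.002, -0.008, -1.0]]
wrist_force: [0.2, -0.4, -0.5]
opening: 1.004
grip_force: 0.0
 slide [  3.2   8.6 -61.2] | 62.0 rot [-0.1 -0.5  0.1] | 1.0 t 54.0 open 1.004 F [ 0.21 -0.38 -0.49] grip 0.0 q [-27.  36. -21.  82.  13.  65. -42.]
```

Three tubes are on the rollers, all centred. Cap 5 next.

```bash
python3 -m handwheel '{"slide":[[1,8,0],[1,2,0],[0,0,0],[0,0,-20],[0,0,-30],[0,0,-30],[0,0,-18],[0,0,0],[0,0,0]],"rotation":[[0,0,0],[0,0,0],[0,0,0],[0,0,0],[0,0,0],[0,0,0],[0,0,0],[0,0,0],[0,0,0]],"jaw":[1,1,1,1,1,1,1,1,1]}' 60
python3 -c "
from h import *
to(*cap(5,.162))"
```

```text
time_s: 54.7
position: [0.516, 0.3936, 0.1651]
orientation: [[-0.124, 0.992, -0.006], [0.992, 0.124, 0.002], [0.003, -0.006, -1.0]]
wrist_force: [-0.7, 0.1, 1.2]
opening: 1.002
grip_force: 0.0
 slide [-1.   1.4 -3.1] | 4.0 rot [-0.1 -0.4  0.4] | 1.0 t 54.7 open 1.002 F [-0.68  0.1   1.18] grip 0.0 q [-28.  41. -20.  87.  15.  54. -45.]
```

```bash
python3 -m handwheel '{"slide":[[-1,1.5,-3],[0,0,0],[0,0,0],[0,0,0],[0,0,0],[0,0,0],[0,0,0],[0,0,0],[0,0,0],[0,0,10],[0,0,15],[0,0,10],[0,0,0],[0,0,0],[0,0,0]],"rotation":[[0,0,0],[0,0,0],[0,0,0],[0,0,0],[0,0,0],[0,0,0],[0,0,0],[0,0,0],[0,0,0],[0,0,0],[0,0,0],[0,0,0],[0,0,0],[0,0,0],[0,0,0]],"jaw":[1,1,-1,-1,-1,-1,-1,-1,-1,-1,-1,-1,-1,-1,-1]}' 60
python3 -m handwheel '{"slide":[[0,0,0],[0,0,0]],"rotation":[[0,0,0],[0,0,0]],"jaw":[-1,-1]}' 60
python3 - <<'E'
from h import *
to(*cap(5,.197)); c,a=vrest(); print(repr(c),a); to(*place(c,a,s=.157,up=.07),'pre')
E
```

```text
time_s: 55.95
position: [0.5144, 0.3958, 0.1969]
orientation: [[-0.125, 0.992, -0.006], [0.992, 0.125, 0.002], [0.003, -0.006, -1.0]]
wrist_force: [-0.3, -0.2, -0.8]
opening: 0.37
grip_force: 59.7
time_s: 56.12
position: [0.5144, 0.3959, 0.1967]
orientation: [[-0.125, 0.992, -0.006], [0.992, 0.125, 0.002], [0.003, -0.006, -1.0]]
wrist_force: [-0.6, 0.7, -0.6]
opening: 0.37
grip_force: 59.7
 slide [ 0.6 -0.9  0.3] | 1.0 rot [-0.1 -0.4  0.3] | 1.0 t 56.1 open 0.37 F [-0.64  0.65 -0.61] grip 59.7 q [-28.  40. -20.  85.  15.  58. -44.]
vrest [562.1  -4.9] [109.7 147.4] heading 104.1
array([ 0.56330321, -0.00366409]) 1.817440646871057
pre slide [  46.1 -388.5   18.7] | 392.0 rot [-44.4  -8.7   6.7] | 46.0 t 56.2 open 0.374 F [ 0.13  0.44 -0.91] grip 59.7 q [-28.  40. -20.  85.  15.  58. -44.]
```

Tube 5 is empty (−0.7 N). I'm putting it back and going to tube 6.

```bash
python3 -m handwheel '{"slide":[[0,0,-12],[0,0,-12],[0,0,-10],[0,0,-1],[0,0,0],[0,0,0],[0,0,0],[0,0,0],[0,0,0],[0,0,22],[0,0,24],[-2,16,0],[-2,16,0],[-1.5,14,0],[0,0,0],[0,0,-23],[0,0,-22],[0,0,0],[0,0,0]],"rotation":[[0,0,0],[0,0,0],[0,0,0],[0,0,0],[0,0,0],[0,0,0],[0,0,0],[0,0,0],[0,0,0],[0,0,0],[0,0,0],[0,0,0],[0,0,0],[0,0,0],[0,0,0],[0,0,0],[0,0,0],[0,0,0],[0,0,0]],"jaw":[-1,-1,-1,-1,-1,1,1,1,1,1,1,1,1,1,1,1,1,1,1]}' 60
python3 -m handwheel '{"slide":[[0,0,0],[0,0,0],[0,0,0],[0,0,0],[0,0,0],[0,0,0],[0,0,0],[0,0,10],[0,0,15],[0,0,10],[0,0,0],[0,0,0],[0,0,0]],"rotation":[[0,0,0],[0,0,0],[0,0,0],[0,0,0],[0,0,0],[0,0,0],[0,0,0],[0,0,0],[0,0,0],[0,0,0],[0,0,0],[0,0,0],[0,0,0]],"jaw":[-1,-1,-1,-1,-1,-1,-1,-1,-1,-1,-1,-1,-1]}' 60
python3 -m handwheel '{"slide":[[0,0,0],[0,0,0]],"rotation":[[0,0,0],[0,0,0]],"jaw":[-1,-1]}' 60
python3 - <<'E'
from h import *
to(*cap(6,.197)); c,a=vrest(); print(repr(c),a); to(*place(c,a,s=.157,up=.07),'pre')
E
```

```text
time_s: 57.75
position: [0.509, 0.4406, 0.1621]
orientation: [[-0.124, 0.992, -0.007], [0.992, 0.124, 0.0], [0.001, -0.007, -1.0]]
wrist_force: [0.6, 0.1, 0.1]
opening: 0.998
grip_force: 0.0
time_s: 58.83
position: [0.5087, 0.4415, 0.1974]
orientation: [[-0.125, 0.992, -0.007], [0.992, 0.125, 0.001], [0.002, -0.006, -1.0]]
wrist_force: [-0.3, -0.0, -4.3]
opening: 0.374
grip_force: 60.2
time_s: 59.0
position: [0.5089, 0.4418, 0.1974]
orientation: [[-0.125, 0.992, -0.006], [0.992, 0.125, 0.002], [0.003, -0.006, -1.0]]
wrist_force: [-0.3, 0.1, -4.2]
opening: 0.38
grip_force: 60.2
 slide [ 0.3 -1.1 -0.4] | 1.0 rot [-0.1 -0.4  0.3] | 1.0 t 59.0 open 0.38 F [-0.25  0.06 -4.17] grip 60.2 q [-32.  42. -20.  80.  15.  61. -47.]
vrest [562.   -4.7] [109.7 147.1] heading 104.2
array([ 0.56322844, -0.00353711]) 1.8194558275784063
pre slide [  51.4 -434.3   17.8] | 438.0 rot [-44.3  -8.7   6.8] | 46.0 t 59.0 open 0.377 F [ 0.18  0.06 -5.09] grip 60.2 q [-32.  42. -20.  80.  15.  61. -47.]
```

Tube 6 is full. Carrying it over.

```bash
python3 -m handwheel '{"slide":[[0,0,25],[0,0,35],[0,0,35],[0,0,35],[0,0,35],[4.3,-28,0],[4.3,-36,0],[4.3,-37,0],[4.3,-37,0],[4.3,-37,0],[4.3,-37,0],[4.3,-37,0],[4.3,-37,0],[4.3,-37,0],[4.3,-37,0],[4.3,-37,0],[4.3,-37,0],[0,0,0],[0,0,0]],"rotation":[[0,0,0],[0,0,0],[0,0,0],[0,0,0],[0,0,0],[-3.7,-0.73,0.57],[-3.7,-0.73,0.57],[-3.7,-0.73,0.57],[-3.7,-0.73,0.57],[-3.7,-0.73,0.57],[-3.7,-0.73,0.57],[-3.7,-0.73,0.57],[-3.7,-0.73,0.57],[-3.7,-0.73,0.57],[-3.7,-0.73,0.57],[-3.7,-0.73,0.57],[-3.7,-0.73,0.57],[0,0,0],[0,0,0]],"jaw":[-1,-1,-1,-1,-1,-1,-1,-1,-1,-1,-1,-1,-1,-1,-1,-1,-1,-1,-1]}' 60
python3 - <<'E'
from h import *
c,a=np.array([.5631,-.0036]),1.8186
un(place(c,a,s=.157,up=.07),c,a)
E
```

```text
time_s: 60.63
position: [0.5599, 0.0067, 0.3626]
orientation: [[-0.173, 0.97, 0.172], [0.687, 0.244, -0.684], [-0.706, -0.0, -0.709]]
wrist_force: [0.5, -0.2, -5.0]
opening: 0.37
grip_force: 61.9
u -103.5 n -104.5 yb 0.6
 slide [   0.4    0.8 -147.1] | 147.0 rot [-0.1 -0.   0.1] | 0.0 t 60.6 open 0.37 F [ 0.5  -0.17 -4.97] grip 61.9 q [-19.  25.  -7.  96.  48.  77. -31.]
```

```bash
python3 -m handwheel '{"slide":[[0,0,-20],[0,0,-35],[0,0,-35],[0,0,-35],[0,0,-20],[-2.5,9,-12],[-2.5,10,-11],[-2.5,10,-11],[-2,8,-9],[-1,4,-4],[0,1,-1],[0,0,0],[0,0,0]],"rotation":[[0,0,0],[0,0,0],[0,0,0],[0,0,0],[0,0,0],[0,0,0],[0,0,0],[0,0,0],[0,0,0],[0,0,0],[0,0,0],[0,0,0],[0,0,0]],"jaw":[-1,-1,-1,-1,-1,-1,-1,-1,-1,-1,-1,-1,-1]}' 60
python3 - <<'E'
from h import *
c,a=np.array([.5631,-.0036]),1.8186
un(place(c,a,s=.157),c,a)
E
```

```text
time_s: 61.72
position: [0.5508, 0.0499, 0.1713]
orientation: [[-0.173, 0.969, 0.176], [0.685, 0.247, -0.685], [-0.707, 0.003, -0.707]]
wrist_force: [0.2, -0.1, -4.2]
opening: 0.374
grip_force: 61.8
u 0.5 n -8.1 yb -1.2
 slide [-2.6  5.6 -5.3] | 8.0 rot [-0.   0.2 -0.1] | 0.0 t 61.7 open 0.374 F [ 0.21 -0.07 -4.22] grip 61.8 q [-25.  39.  -6. 107.  55.  63. -54.]
```

```bash
python3 -m handwheel '{"slide":[[-1.5,3,-3],[-0.6,2,-2],[0,0,0],[0,0,0]],"rotation":[[0,0,0],[0,0,0],[0,0,0],[0,0,0]],"jaw":[-1,-1,-1,-1]}' 60
python3 -m handwheel '{"slide":[[-0.3,1,-1],[0,0,0],[0,0,0]],"rotation":[[0,0,0],[0,0,0],[0,0,0]],"jaw":[-1,-1,-1]}' 60
python3 - <<'E'
from h import *
c,a=np.array([.5631,-.0036]),1.8186
un(place(c,a,s=.157),c,a)
E
```

```text
time_s: 62.05
position: [0.5482, 0.0553, 0.1656]
orientation: [[-0.174, 0.969, 0.176], [0.685, 0.248, -0.685], [-0.707, 0.001, -0.707]]
wrist_force: [0.5, -0.6, -4.7]
opening: 0.378
grip_force: 61.8
time_s: 62.3
position: [0.5478, 0.0559, 0.1648]
orientation: [[-0.174, 0.969, 0.176], [0.685, 0.247, -0.686], [-0.708, 0.001, -0.706]]
wrist_force: [0.4, -1.4, -2.5]
opening: 0.372
grip_force: 61.8
u 0.5 n 1.1 yb 0.2
 slide [ 0.3 -0.3  1.1] | 1.0 rot [ 0.   0.1 -0.1] | 0.0 t 62.3 open 0.372 F [ 0.43 -1.4  -2.51] grip 61.8 q [-25.  40.  -6. 107.  55.  63. -55.]
```

Touching. Releasing and going round to the side.

```bash
python3 -m handwheel '{"slide":[[0,0,0],[0,0,0],[0,0,0],[0,0,0],[0,0,0],[0,0,0],[0,0,0],[0,0,0],[-3,11,11],[-4,17,17],[-5,20,20],[-5,20,20],[0,0,30],[0,0,35],[0,0,35],[0,0,0]],"rotation":[[0,0,0],[0,0,0],[0,0,0],[0,0,0],[0,0,0],[0,0,0],[0,0,0],[0,0,0],[0,0,0],[0,0,0],[0,0,0],[0,0,0],[0,0,0],[0,0,0],[0,0,0],[0,0,0]],"jaw":[-1,-1,0.2,0.5,1,1,1,1,1,1,1,1,1,1,1,1]}' 60
python3 -m handwheel '{"slide":[[4,-16.4,0],[4,-16.4,0],[4,-16.4,0],[4,-16.4,0],[4,-16.4,0],[4,-16.4,0],[4,-16.4,0],[4,-16.4,0],[4,-16.4,0],[4,-16.4,0],[4,-16.4,0],[4,-16.4,0],[4,-16.4,0],[0,0,0],[0,0,0]],"rotation":[[6.65,1.75,0],[6.65,1.75,0],[6.65,1.75,0],[6.65,1.75,0],[6.65,1.75,0],[6.65,1.75,0],[6.65,1.75,0],[6.65,1.75,0],[6.65,1.75,0],[6.65,1.75,0],[6.65,1.75,0],[6.65,1.75,0],[6.65,1.75,0],[0,0,0],[0,0,0]],"jaw":[1,1,1,1,1,1,1,1,1,1,1,1,1,1,1]}' 60
python3 - <<'E'
from h import *
c,a=vrest(); print(c,a)
c,a=np.array([.5631,-.0036]),1.8186
to(*side(c,a,s=.078,up=.11),'sidepre')
p,d,m=cam('wrist'); cv2.imwrite('pics/w9.png',p[:,:,::-1])
E
```

```text
time_s: 63.63
position: [0.533, 0.1253, 0.3396]
orientation: [[-0.165, 0.969, 0.185], [0.689, 0.247, -0.681], [-0.706, 0.015, -0.708]]
wrist_force: [0.7, 0.1, -0.1]
opening: 0.998
grip_force: 0.0
time_s: 64.88
position: [0.5827, -0.0931, 0.3287]
orientation: [[-0.167, 0.969, -0.182], [0.693, 0.247, 0.677], [0.701, -0.013, -0.713]]
wrist_force: [0.2, 0.2, 0.5]
opening: 0.995
grip_force: 0.0
vrest [561.8  -4.8] [109.4 147.1] heading 104.2
[ 0.56303276 -0.00361036] 1.818912476137003
sidepre slide [   0.9    5.  -141.8] | 142.0 rot [ 0.6 -0.4 -0.3] | 1.0 t 64.9 open 1.0 F [-0.9   1.27  1.67] grip 0.0 q [ 36.  42. -27.  73. -21.  91.  30.]
```

View pics/w9.png

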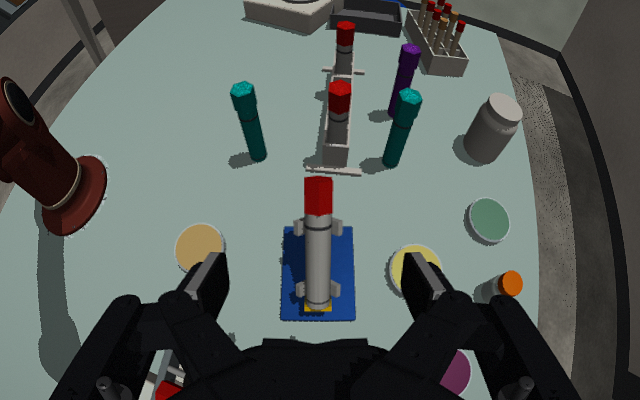

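The last full tube lies in the groove at column 318. Only the two empties stand in the rack, at (340,95) and (345,35).

```bash
python3 -m handwheel '{"slide":[[0,0,-20],[0,1,-30],[0,0,-35],[0,1,-35],[0,0,-22],[0,0,-4],[-3,10,-10],[-4,17,-17],[-4,17,-17],[-4,17,-17],[-2.5,9,-10],[-1.5,5,-6],[0,0,0],[0,0,0]],"rotation":[[0,0,0],[0,0,0],[0,0,0],[0,0,0],[0,0,0],[0.6,-0.4,0],[0,0,0],[0,0,0],[0,0,0],[0,0,0],[0,0,0],[0,0,0],[0,0,0],[0,0,0]],"jaw":[1,1,1,1,1,1,1,1,1,1,1,1,1,1]}' 60
python3 - <<'E'
from h import *
c,a=np.array([.5631,-.0036]),1.8186
un(side(c,a,s=.078),c,a)
E
```

```text
time_s: 66.15
position: [0.5649, -0.0118, 0.1111]
orientation: [[-0.183, 0.967, -0.175], [0.686, 0.254, 0.682], [0.705, 0.005, -0.71]]
wrist_force: [-0.8, -0.6, 0.2]
opening: 1.002
grip_force: 0.0
u 1.8 n -1.2 yb 0.3
 slide [-0.3  2.2  0.4] | 2.0 rot [ 0.1  0.3 -0.5] | 1.0 t 66.2 open 1.002 F [-0.76 -0.64  0.18] grip 0.0 q [ 32.  53. -27.  92. -21.  61.  39.]
```

```bash
python3 -m handwheel '{"slide":[[0,2,0.5],[0,0,0],[0,0,0],[0,0,0],[0,0,0],[0,0,0],[0,0,0],[0,0,0],[0,0,0],[1.5,-6,6],[3.5,-14,14],[5,-20,20],[5,-20,20],[0,0,30],[0,0,30],[0,0,30],[0,0,0]],"rotation":[[0,0,0],[0,0,0],[0,0,0],[0,0,0],[0,0,0],[0,0,0],[0,0,0],[0,0,0],[0,0,0],[0,0,0],[0,0,0],[0,0,0],[0,0,0],[0,0,0],[0,0,0],[0,0,0],[0,0,0]],"jaw":[1,-1,-1,-1,-1,-1,-1,-1,-1,-1,-1,-1,-1,-1,-1,-1,-1]}' 80
python3 -m handwheel '{"slide":[[-5.2,-21.3,0],[-5.2,-21.3,0],[-5.2,-21.3,0],[-5.2,-21.3,0],[-5.2,-21.3,0],[-5.2,-21.3,0],[-5.2,-21.3,0],[-5.2,-21.3,0],[-5.2,-21.3,0],[-5.2,-21.3,0],[-5.2,-21.3,0],[-5.2,-21.3,0],[-5.2,-21.3,0],[0,0,0],[0,0,0]],"rotation":[[-2.28,-2.9,5.48],[-2.28,-2.9,5.48],[-2.28,-2.9,5.48],[-2.28,-2.9,5.48],[-2.28,-2.9,5.48],[-2.28,-2.9,5.48],[-2.28,-2.9,5.48],[-2.28,-2.9,5.48],[-2.28,-2.9,5.48],[-2.28,-2.9,5.48],[-2.28,-2.9,5.48],[-2.28,-2.9,5.48],[-2.28,-2.9,5.48],[0,0,0],[0,0,0]],"jaw":[-1,-1,-1,-1,-1,-1,-1,-1,-1,-1,-1,-1,-1,-1,-1]}' 80
python3 -c "
from h import *
to(*mix('B',s=.077),'mix B')"
```

```text
time_s: 67.57
position: [0.5816, -0.0696, 0.2656]
orientation: [[-0.188, 0.967, -0.169], [0.687, 0.253, 0.682], [0.702, 0.013, -0.712]]
wrist_force: [1.7, 1.4, -2.8]
opening: 0.348
grip_force: 79.8
time_s: 68.82
position: [0.509, -0.3478, 0.258]
orientation: [[-1.0, 0.005, -0.007], [0.005, 1.0, -0.002], [0.007, -0.002, -1.0]]
wrist_force: [0.9, 0.5, -4.9]
opening: 0.346
grip_force: 79.7
mix B slide [   2.     0.8 -165. ] | 165.0 rot [ 0.1 -0.4  0.3] | 1.0 t 68.8 open 0.346 F [ 0.87  0.47 -4.93] grip 79.7 q [ 53.  36. -36.  86.  23.  66. 102.]
```

```bash
python3 -m handwheel '{"slide":[[0,-1,-20],[0,0,-35],[0,0,-35],[0,0,-30],[0,0,-18],[0,0,-10],[0,0,0],[0,0,0]],"rotation":[[0,0,0],[0,0,0],[0,0,0],[0,0,0],[0,0,0],[0,0,0],[0,0,0],[0,0,0]],"jaw":[-1,-1,-1,-1,-1,-1,-1,-1]}' 80
python3 -c "
from h import *
to(*mix('B',s=.077),'mix B')"
```

```text
time_s: 69.48
position: [0.5122, -0.3469, 0.112]
orientation: [[-1.0, 0.0, -0.002], [0.0, 1.0, -0.003], [0.002, -0.003, -1.0]]
wrist_force: [-0.3, -0.6, -4.5]
opening: 0.35
grip_force: 79.8
mix B slide [ -1.2  -0.1 -19. ] | 19.0 rot [ 0.2 -0.1  0. ] | 0.0 t 69.5 open 0.35 F [-0.32 -0.62 -4.48] grip 79.8 q [ 50.  45. -31.  95.  30.  49.  96.]
```

```bash
python3 -m handwheel '{"slide":[[-1,-2,-8],[0,0,-5],[0,0,-2.5],[0,0,-1],[0,0,0],[0,0,0]],"rotation":[[0,0,0],[0,0,0],[0,0,0],[0,0,0],[0,0,0],[0,0,0]],"jaw":[-1,-1,-1,-1,-1,-1]}' 80
python3 -m handwheel '{"slide":[[0,0,-1],[0,0,0],[0,0,0]],"rotation":[[0,0,0],[0,0,0],[0,0,0]],"jaw":[-1,-1,-1]}' 80
```

```text
time_s: 69.98
position: [0.5104, -0.35, 0.096]
orientation: [[-1.0, 0.001, -0.002], [0.001, 1.0, -0.005], [0.002, -0.005, -1.0]]
wrist_force: [-0.3, -0.4, -3.7]
opening: 0.346
grip_force: 79.8
time_s: 70.23
position: [0.5106, -0.35, 0.0951]
orientation: [[-1.0, 0.001, -0.002], [0.001, 1.0, -0.005], [0.002, -0.005, -1.0]]
wrist_force: [0.5, 0.0, -1.0]
opening: 0.345
grip_force: 79.9
```

```bash
python3 -m handwheel '{"slide":[[0,0,-1],[0,0,0],[0,0,0],[0,0,0],[0,0,0],[0,0,0],[0,0,10],[0,0,20],[0,0,30],[0,0,30],[0,0,30],[0,0,30],[0,0,0],[0,0,0]],"rotation":[[0,0,0],[0,0,0],[0,0,0],[0,0,0],[0,0,0],[0,0,0],[0,0,0],[0,0,0],[0,0,0],[0,0,0],[0,0,0],[0,0,0],[0,0,0],[0,0,0]],"jaw":[-1,-1,-0.1,-0.03,-0.03,-0.03,-0.03,-0.03,-0.03,-0.03,-0.03,-0.03,0.1,-1]}' 60
python3 - <<'E'
from h import *
p=mixred(); cv2.imwrite('pics/w10.png',p[:,:,::-1])
p,d,m=cam('top'); cv2.imwrite('pics/t2.png',cv2.resize(p[110:270,110:520,::-1],None,fx=1.9,fy=1.9))
C=cloud(m,d);hsv=cv2.cvtColor(p,cv2.COLOR_RGB2HSV).astype(int);r=((hsv[...,0]<8)|(hsv[...,0]>172))&(hsv[...,1]>140)&(C[...,1]>.15)&(C[...,1]<.5)&(C[...,0]>.45)&(C[...,0]<.6)
for lo in(.15,.35): q=C[r&(C[...,1]>lo)&(C[...,1]<lo+.15)];print(len(q),q.mean(0).round(3),np.percentile(q[:,2],95))
to([.3,-.32,.2],frame([0,0,-1],[0,1,0]),'sw')
E
```

```text
time_s: 71.4
position: [0.5115, -0.3499, 0.2465]
orientation: [[-1.0, 0.001, 0.002], [0.001, 1.0, -0.007], [-0.002, -0.007, -1.0]]
wrist_force: [0.5, -0.3, -0.8]
opening: 0.423
grip_force: 0.0
cap x 0.418 0.457 y -0.367 -0.333 -> mid x 0.504 0.5030965514634436
cap x 0.416 0.456 y -0.309 -0.274 -> mid x 0.503 0.5008119339494939
cap x 0.418 0.457 y -0.425 -0.391 -> mid x 0.504 0.5034832648873677
cap x 0.418 0.458 y -0.252 -0.216 -> mid x 0.505 0.503240007768814
190 [0.537 0.211 0.167] 0.17659210785182902
225 [0.512 0.39  0.166] 0.17706579092517405
sw slide [-209.6   29.6  -43.1] | 216.0 rot [ 0.2 -0.2  0.1] | 0.0 t 71.5 open 0.249 F [-0.69  0.62 -1.04] grip 0.0 q [ 53.  37. -36.  87.  23.  64. 102.]
```

View pics/w10.png

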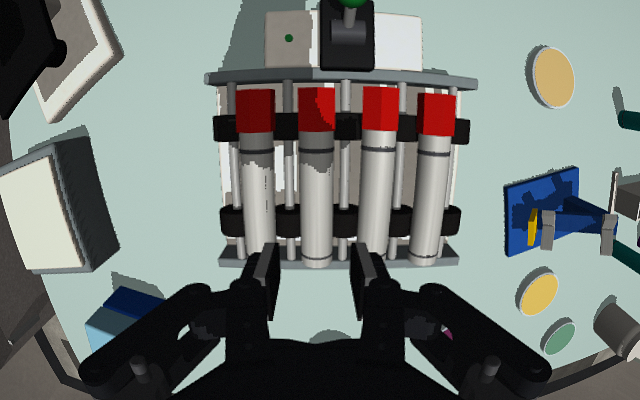

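All four full tubes lie in the valleys (caps at columns 255, 317, 380, 437). The empties stand at cap top 0.177 m. Now the switch, with the jaws shut.

```bash
python3 -m handwheel '{"slide":[[-10,2,0],[-17,2.5,0],[-17,2.5,0],[-17,2.5,0],[-17,2.5,0],[-17,2.5,0],[-17,2.5,0],[-17,2.5,0],[-17,2.5,0],[-17,2.5,0],[-17,2.5,0],[-17,2.5,0],[-10,2,0],[0,0,0],[0,0,0],[0,0,0]],"rotation":[[0,0,0],[0,0,0],[0,0,0],[0,0,0],[0,0,0],[0,0,0],[0,0,0],[0,0,0],[0,0,0],[0,0,0],[0,0,0],[0,0,0],[0,0,0],[0,0,0],[0,0,0],[0,0,0]],"jaw":[-1,-1,-1,-1,-1,-1,-1,-1,-1,-1,-1,-1,-1,-1,-1,-1]}' 60
python3 - <<'E'
from h import *
m=manip.camera_model('wrist'); p,d=manip.camera('wrist'); hsv=cv2.cvtColor(p,cv2.COLOR_RGB2HSV).astype(int)
g=(hsv[...,0]>45)&(hsv[...,0]<80)&(hsv[...,1]>120)
k,lab,st,ce=cv2.connectedComponentsWithStats(g.astype(np.uint8))
for i in range(1,k):
    if st[i,4]>60: print(st[i],wpx(m,*ce[i],.126).round(4))
cv2.imwrite('pics/w11.png',p[:,:,::-1])
to([.307,-.319,.135],frame([0,0,-1],[0,1,0]),'sw')
E
```

```text
time_s: 72.83
position: [0.3043, -0.3184, 0.2435]
orientation: [[-1.0, 0.0, -0.002], [0.0, 1.0, -0.004], [0.002, -0.004, -1.0]]
wrist_force: [-0.9, -0.4, 0.6]
opening: 0.0
grip_force: 0.0
[297 229  29  23 318] [ 0.3341 -0.3239  0.126 ]
sw slide [   2.5   -0.6 -108.6] | 109.0 rot [ 0.2 -0.1  0. ] | 0.0 t 72.9 open -0.002 F [ 0.06 -0.9   0.42] grip 0.0 q [ 73.  21. -40. 114.  18.  50. 113.]
```

```bash
python3 -m handwheel '{"slide":[[0,-1,-15],[0,-2,-25],[0,0,-25],[0,0,-22],[0,0,-14],[0,0,-7],[0,0,0],[0,0,0],[0,0,0]],"rotation":[[0,0,0],[0,0,0],[0,0,0],[0,0,0],[0,0,0],[0,0,0],[0,0,0],[0,0,0],[0,0,0]],"jaw":[-1,-1,-1,-1,-1,-1,-1,-1,-1]}' 60
python3 -c "
from h import *
to([.307,-.322,.135],frame([0,0,-1],[0,1,0]),'sw')"
```

```text
time_s: 73.63
position: [0.3043, -0.3216, 0.1364]
orientation: [[-1.0, 0.001, -0.001], [0.001, 1.0, -0.006], [0.001, -0.006, -1.0]]
wrist_force: [0.8, 0.3, -0.4]
opening: 0.002
grip_force: 0.0
sw slide [ 2.7 -0.4 -1.4] | 3.0 rot [ 0.3 -0.1  0. ] | 0.0 t 73.6 open 0.002 F [ 0.79  0.25 -0.41] grip 0.0 q [ 66.  31. -32. 122.  29.  35. 103.]
```

```bash
python3 -m handwheel '{"slide":[[6,0,0],[8,0,0],[8,0,0],[8,0,0],[8,0,0],[8,0,0],[8,0,0],[5,0,0],[0,0,0],[0,0,0]],"rotation":[[0,0,0],[0,0,0],[0,0,0],[0,0,0],[0,0,0],[0,0,0],[0,0,0],[0,0,0],[0,0,0],[0,0,0]],"jaw":[-1,-1,-1,-1,-1,-1,-1,-1,-1,-1]}' 60
```

```text
time_s: 74.47
position: [0.3634, -0.3211, 0.1356]
orientation: [[-1.0, 0.0, -0.001], [0.0, 1.0, -0.004], [0.001, -0.004, -1.0]]
wrist_force: [0.3, 0.5, 0.2]
opening: -0.001
grip_force: 0.0
```

```bash
python3 -m handwheel '{"slide":[[3,0,0],[0,0,0],[0,0,0]],"rotation":[[0,0,0],[0,0,0],[0,0,0]],"jaw":[-1,-1,-1]}' 60
python3 -m handwheel '{"slide":[[-10,0,0],[-20,0,0],[-20,0,0],[-8,0,0],[0,0,25],[0,0,35],[0,0,35],[0,0,35],[-5,0,0],[0,0,0]],"rotation":[[0,0,0],[0,0,0],[0,0,0],[0,0,0],[0,0,0],[0,0,0],[0,0,0],[0,0,0],[0,0,0],[0,0,0]],"jaw":[-1,-1,-1,-1,-1,-1,-1,-1,-1,-1]}' 60
python3 - <<'E'
from h import *
for n in('top','scene'):
    p,d,m=cam(n); C=cloud(m,d); hsv=cv2.cvtColor(p,cv2.COLOR_RGB2HSV).astype(int)
    g=(hsv[...,0]>45)&(hsv[...,0]<80)&(hsv[...,1]>120)&(C[...,2]>.09)&(C[...,2]<.2)&(C[...,1]<-.15)&(C[...,1]>-.5)&(C[...,0]>.3)&(C[...,0]<.65); q=C[g]; print(n,len(q),q.mean(0).round(4) if len(q) else '')
    cv2.imwrite(f'pics/f_{n}.png',p[:,:,::-1])
mixred(); vrest()
E
```

```text
time_s: 74.72
position: [0.3652, -0.3213, 0.1355]
orientation: [[-1.0, 0.001, -0.003], [0.001, 1.0, -0.004], [0.003, -0.004, -1.0]]
wrist_force: [-0.2, 0.0, -0.5]
opening: 0.001
grip_force: 0.3
time_s: 75.55
position: [0.3024, -0.3221, 0.2673]
orientation: [[-1.0, 0.002, -0.0], [0.002, 1.0, -0.009], [0.0, -0.009, -1.0]]
wrist_force: [0.3, 0.5, -0.3]
opening: -0.0
grip_force: 0.0
top 84 [ 0.3887 -0.3188  0.1337]
scene 30 [ 0.3932 -0.3126  0.1314]
cap x 0.081 0.133 y -0.132 0.009 -> mid x 0.18 0.165992644405768
vrest [562.   -4.8] [109.8 147.2] heading 104.2
```

View pics/f_scene.png

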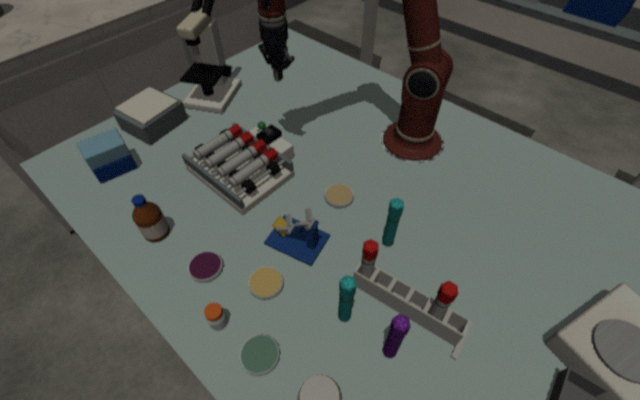

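The ball moved 47.5 mm, so the switch is on. The picture shows four tubes on the rollers, the empties standing at (370,255) and (445,300), and the V-rest upright. Handing in.

```bash
python3 -c "
from cell import manip
print(manip.close_job())"
```

```text
the job is handed in; nothing more can be done
None
```

The job is handed in: the four full tubes (2, 3, 4 and 6) lie let go on the rollers, empties 1 and 5 stand in the rack, the V-rest is upright and the switch is on; no verdict was returned.

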